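# Snap the rolling pin into its stand

### The job

Put the small rolling pin away in its stand. Lay it level in the two slotted saddles so that its ends rest on top of the two steel spring clips and let go of it there; then press it down gently, one end after the other, until each end has snapped down past its clip and the pin lies level at the bottom of both slots. Do not press hard once it is home, and leave the other things on the worktop where they are.

Things in the scene. Friction and masses are not known exactly. Their poses are not given: they have to be found in the camera images.
- pin: Small wooden rolling pin, 160 mm long, 32 mm in diameter, with two dark rings 42 mm across (4 mm thick, at 42.5 to 46.5 mm from the middle), about 0.12 kg, same both ways round. Last 6 mm of each end chamfered, radius 15 to 6 mm. Origin mid-length on its axis; its length is its own y axis (x and z turn as it rolls). Starts lying on its rings, origin 21 mm up.
- stand: Pin stand: pale wooden base fixed to the worktop, 230 mm (own y) x 100 mm (x) x 12 mm, two screw posts; origin under its centre at worktop height, z up. On the posts sits a head plate with two slotted saddles and a steel spring clip at each end, clamped firmly at a height h above its lowest setting: h is between 0 and 22 mm, differs each time and is not given - feel or see it.
- under_slot_l (a point): On the base's top (12 mm up), straight below the middle of the slot at y = +34 mm. Slot along y, open at the top, 35 mm wide in x; saddle 12 mm thick in y. Slot floor 56 mm + h above the worktop; upright walls to 106 mm + h, then flared mouth to 122 mm + h, about 70 mm wide over all in x. Between the two saddles 56 mm of pin are free for fingers.
- under_slot_r (a point): The same for the slot at y = -34 mm. Laid in both slots along y, the pin first rests with its chamfers on the clips' beads: axis about 101 mm + h above the worktop, rings just outside the saddles. Home, on both slot floors, its axis is 29 mm lower: 72 mm + h (crest 88 mm + h), centred on the stand.
- under_bead_l (a point): On the base's top, straight below the innermost point of the +y clip's bead (y = +75 mm; bead 86 mm + h above the worktop): polished bar 12 mm thick, 36 mm long in x, on an upright leaf at y = 86 mm whose outward-leaning lip reaches 111 mm + h. A push of roughly 10 to 15 N near that end of the pin spreads the leaf; past the bead, after 25 mm or so, it springs back over the end.
- under_bead_r (a point): The same for the -y clip (y = -75 mm). With one end past its clip and the other still on top, the pin is tilted by 9 to 10 degrees.
- under_press_l (a point): On the base's top, straight below the best point to press the pin's crest at the +y end (y = +60 mm), between the pin's ring and the clip; fingers fit from y = 48 to 73 mm.
- under_press_r (a point): The same at the -y end (y = -60 mm).
- clip_l (a joint): How far the +y leaf clip is bent outward, rad: 0 upright, about 0.09 while an end is passing, 0.01 to 0.05 when it holds the pin home.
- clip_r (a joint): The same for the -y clip.
- tin: Bystander: low round food tin, 87 mm across, 40 mm high, standing; origin under its centre.
- bowl: Bystander: small blue pinch bowl, 68 mm across, 35 mm high; origin under its centre.
- cup: Bystander: patterned espresso cup, 58 x 84 x 49 mm; origin under its centre.
- scissors: Bystander: kitchen scissors lying flat, 206 x 84 x 11 mm; origin under their centre.

How it is judged:
By the outcome, as a careful person would: the job done as asked, in the order asked, and still so for the second after the job is handed in, with the robot touching nothing.
It also fails if it takes over 72 s, if anything falls off the work surface, if the arm or the gripper's body presses on something with over 40 N, if the wrist force passes 120 N, or if a joint passes its speed limit or range.

### The arm

A 6-joint arm with a two-finger parallel gripper is mounted at the origin on a cart in front of the work surface, level with it; the furniture and walls round the work are solid. World frame = base frame: x ahead of the robot, y to its left, z up, the work surface at z = 0. Lengths are in m, angles in rad, forces in N, time in s.
With the tool pointing down it reaches from about 0.35 to 0.975 m from the base axis. Payload 4.9 kg.
Tool frame: the origin (TCP) lies midway between the tips of the shut fingers; the grasp point (between the pads) lies 19 mm behind it; x points along the fingers, z is the direction in which the jaws open and shut, and the axes are right-handed (so a half turn about x gives the same grasp; the last joint's range is limited). The gripper opens to 85 mm and grips with 20 to 120 N. Pads are 22 mm wide; open, the fingers measure 114 mm over their backs; the gripper's body (76 mm by 85 mm) begins 54 mm behind the grasp point. The pads swing forward as they close: fully open they stand 13 mm farther back than shut.
Start: joints at [-1.397, 0.053, 1.613, -0, 1.476, -0.119], TCP at [0.18, -0.598, 0.203] pointing down, gripper open.
Joint ranges: [-3.01, 3.01], [-1.01, 2.22], [0.06, 2.58], [-1.02, 4.17], [0.09, 2.62], [-3.14, 3.14]. Speed limits (rad/s): [2.57, 2.57, 3.14, 3.14, 3.14, 3.14].

### API

Orientations are given as a unit quaternion [w, x, y, z].
In Python, from plant import state, cams, workorder, nets gives the robot as it stands.
- The arm moves only by the tool play_rows, never from a script. Its argument "motion" is a list of rows, each a list of 3 entries, a list of its own where there are three numbers: the closure, from -1 (fully open) to 1 (shut), then the shift along the world's x, y, z in m, then the turn about the world's z in rad. A call has 1 to 5 rows; each row is the pose to reach, as a shift and turn from the pose commanded when the call began; what a row does not reach only later rows make up. A row lasts 1/10 s, in which the tool goes at most 50 mm and 8.59 degrees, less where a joint would pass 70% of its speed; a pose out of reach is approached as far as the arm can. A call with a gripper value outside its range is refused whole. The fingers move at their own pace and stop on an object; the grip force is fixed at half the most. Time passes only in rows, so rows that repeat a pose let the fingers close. It gives the time, the measured TCP pose, the force and the opening at its end, in the units of the state.
- state(): the state, without advancing time (a new reading comes with each control period).
- cams.grab_frame(name): name is "scene" or "top" or "wrist"; returns (picture, depth): 400x640x3 uint8, red, green, blue; 400x640 float32, m along the optical axis (not along the pixel's ray), 0 where there is no reading.
- cams.camera_info(name): a dict with "K" (3x3 intrinsics, pixels), "rvec" (rotation vector, rad) and "tvec" (3), from world to camera coordinates, as OpenCV has them. Camera axes: x right, y down, z forward; pixel columns grow to the right and rows downward; lengths in m; the calibration is good to about 2 mm. A picture is of the moment at which its call begins: read the wrist's pose just before it. camera_info takes no time and is no camera call; for the wrist camera it gives the pose at the moment of the call.
- workorder.job_done(): hands the job in, once; it reports no verdict.
Trained networks look in the newest picture that a camera, given by its name, has taken for a name from the list of things; names that differ only in an ending like _2 or _b are one class to them, and where a whole thing is asked for, a point or a joint stands for the part that bears it (a point fixed in the world has none). Each returns a list of dicts, best first, with "score" (0 to 1); they miss things now and then, are a little off and sometimes report something else, mostly with a low value. They report only what shows in the picture. A call takes as long as a camera call.
- nets.recognise(camera, target): "at" ([x, y, z] in m, in world coordinates, good to about 4 mm: the middle of the surface that is visible of it).
- nets.landmark_of(camera, target): "at" ([x, y, z] in m, in world coordinates, good to about 4 mm: a listed point, or the origin of a listed thing).
The state is a dict: "time": time; "joint_pos": joint angles; "joint_vel": joint speeds; "joint_efforts": joint torques, N m; "tool_pos": TCP position; "tool_rot": TCP orientation; "contact_force": force on the tool from outside, world axes, zero at the start; "ft_torque": the same for the moment, N m; "gripper_width": opening from 0.0 (shut) to 1.0 (fully open).
Only numpy, scipy, OpenCV 4.12 (cv2) and the standard library are available. Lean on these libraries where they do the work, as an engineer would, in place of code of your own. Each camera call takes 0.05 s, during which the arm holds its last target.

## Working session

There is one attempt and no reset: what is moved stays moved. The work goes in short steps, Python scripts to look and compute and a tool call to move; the robot and the scene stay as the last step left them, time stands still between calls to the robot, and variables do not carry over. Pictures are saved under pics/ and viewed, and the job is handed in when it is done.

Besides the shell and the picture viewer there is one more tool, called after "Call:" by a JSON object that holds its "op" and its "data", one argument or row to a line. play_rows: Moves the arm, as the interface text tells. Its arguments: {"type":"object","properties":{"motion":{"type":"array","items":{"type":"array"}}},"required":["motion"]}

```bash
ls; mkdir -p pics; cat > h.py <<'E'
import numpy as np, cv2
from plant import state, cams, workorder, nets
def cam(n):
    i=cams.camera_info(n); K=np.array(i["K"]); R=cv2.Rodrigues(np.array(i["rvec"],float))[0]; t=np.array(i["tvec"],float).ravel(); return K,R,t
def cloud(n,d):
    K,R,t=cam(n); v,u=np.mgrid[:d.shape[0],:d.shape[1]]
    P=np.stack([(u-K[0,2])/K[0,0]*d,(v-K[1,2])/K[1,1]*d,d],-1)
    W=(P-t)@R; W[d<=0]=np.nan; return W
def save(n,im): cv2.imwrite(n,im[:,:,::-1])
E
python3 - <<'E'
from h import *
np.set_printoptions(precision=4,suppress=True)
s=state(); print({k:np.round(v,4) for k,v in s.items()})
for c in ("scene","top"):
    im,d=cams.grab_frame(c); save(f"pics/{c}0.png",im); np.savez(f"/tmp/{c}0.npz",im=im,d=d)
    for t in ("pin","stand","under_slot_l","under_slot_r","under_bead_l","under_bead_r","under_press_l","under_press_r"):
        r=nets.landmark_of(c,t); print(c,t,[(np.round(x["at"],4),round(x["score"],2)) for x in r[:2]])
print(state()["time"])
E
```

```text
pics
{'time': np.float64(0.0), 'joint_pos': array([-1.397 ,  0.0534,  1.6143, -0.    ,  1.476 , -0.119 ]), 'joint_vel': array([-0.0012,  0.0002,  0.0014,  0.0002, -0.0001, -0.0001]), 'joint_efforts': array([ -0.0007, -39.3682, -37.018 ,  -0.0001,   0.007 ,  -0.    ]), 'tool_pos': array([ 0.1803, -0.5977,  0.2018]), 'tool_rot': array([ 0.567 ,  0.4222,  0.5681, -0.4212]), 'contact_force': array([-0.3427, -0.6897, -0.5131]), 'ft_torque': array([-0.0031, -0.0594,  0.0804]), 'gripper_width': np.float64(1.0017)}
scene pin [(array([ 0.4564, -0.3222,  0.0183]), 0.64)]
scene stand [(array([ 0.4644, -0.0244, -0.0011]), 0.77)]
scene under_slot_l [(array([0.4579, 0.0091, 0.0138]), 0.83), (array([ 0.4695, -0.0539,  0.0125]), 0.61)]
scene under_slot_r [(array([0.4579, 0.0091, 0.0138]), 0.83), (array([ 0.4695, -0.0539,  0.0125]), 0.61)]
scene under_bead_l [(array([0.4456, 0.0509, 0.0078]), 0.95)]
scene under_bead_r [(array([0.4456, 0.0509, 0.0078]), 0.95)]
scene under_press_l [(array([ 0.4762, -0.0843,  0.0105]), 0.89), (array([0.449 , 0.0359, 0.0125]), 0.65)]
scene under_press_r [(array([ 0.4762, -0.0843,  0.0105]), 0.89), (array([0.449 , 0.0359, 0.0125]), 0.65)]
top pin [(array([ 0.4569, -0.3263,  0.0208]), 0.89), (array([0.4498, 0.0499, 0.0095]), 0.28)]
top stand [(array([ 0.4603, -0.0222, -0.0036]), 0.93), (array([ 0.458 , -0.3273,  0.0215]), 0.43)]
top under_slot_l [(array([0.4585, 0.0068, 0.0127]), 0.81)]
top under_slot_r [(array([0.4585, 0.0068, 0.0127]), 0.81)]
top under_bead_l [(array([ 0.4764, -0.1   ,  0.0126]), 0.97), (array([ 0.4689, -0.0559,  0.0147]), 0.73)]
top under_bead_r [(array([ 0.4764, -0.1   ,  0.0126]), 0.97), (array([ 0.4689, -0.0559,  0.0147]), 0.73)]
top under_press_l [(array([0.4472, 0.0341, 0.0093]), 0.68), (array([ 0.4726, -0.0869,  0.0109]), 0.64)]
top under_press_r [(array([0.4472, 0.0341, 0.0093]), 0.68), (array([ 0.4726, -0.0869,  0.0109]), 0.64)]
0.9
```

View pics/scene0.png

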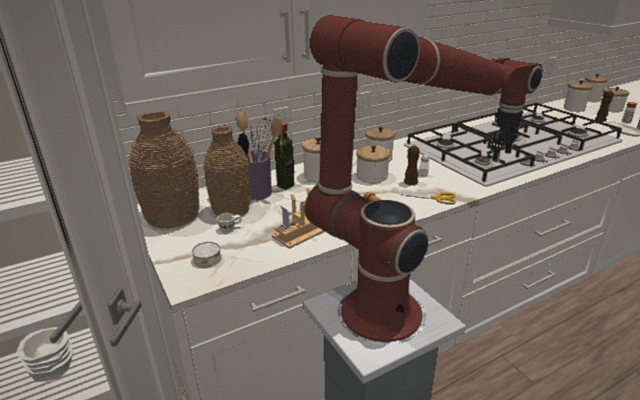

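View pics/top0.png

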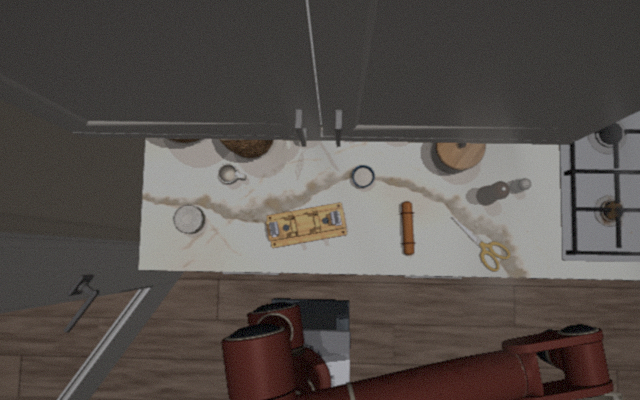

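The top view shows the stand at about (306,226) and the pin at (408,228), lying across it. The bowl, tin, cup and scissors are clear of both. Next I measure the geometry from depth.

```bash
python3 - <<'E'
from h import *
np.set_printoptions(precision=4,suppress=True)
z=np.load("/tmp/top0.npz"); W=cloud("top",z["d"]); im=z["im"]
K,R,t=cam("top"); print("campos",-R.T@t,K[0,0])
X,Y,Z=W[...,0],W[...,1],W[...,2]
print("table z",np.nanmedian(Z[(abs(X-.5)<.1)&(abs(Y+.2)<.05)]))
m=(abs(X-.457)<.12)&(abs(Y+.325)<.06)&(Z>.012)&(Z<.08)
P=W[m]; print(len(P),P.min(0),P.max(0),(P.min(0)+P.max(0))/2)
c=P[:,:2].mean(0);u,s,vt=np.linalg.svd(P[:,:2]-c);print("pin",c,vt[0],np.degrees(np.arctan2(vt[0][1],vt[0][0]))); q=(P[:,:2]-c)@vt.T; print(q.min(0),q.max(0)); print("mid",c+(q.min(0)+q.max(0))/2@vt)
m=(abs(X-.462)<.1)&(abs(Y+.022)<.15)&(Z>.006)
P=W[m]; print("stand",len(P))
r=cv2.minAreaRect((P[P[:,2]<.02][:,:2]*1000).astype(np.float32)); print("baserect",r)
print(np.histogram(P[:,2],bins=np.arange(0,.17,.006)))
for n in ("top",):
  big=cv2.resize(im[190:260,250:430],None,fx=4.4,fy=4.4,interpolation=cv2.INTER_CUBIC); save("pics/topz.png",big)
E
```

```text
campos [ 0.3733 -0.115   1.5328] 510.37304965494275
table z -0.0007359649310124553
580 [ 0.3767 -0.3449  0.0161] [ 0.5366 -0.304   0.0475] [ 0.4566 -0.3245  0.0318]
pin [ 0.4563 -0.3238] [-0.9986 -0.0528] -176.97501971910972
[-0.0805 -0.0185] [0.0796 0.0219]
mid [ 0.4569 -0.3254]
stand 2606
baserect ((462.7315673828125, -22.637939453125), (197.5253448486328, 298.6983642578125), 0.17836731672286987)
(array([  0, 604, 331,  23,   0,   2,  53, 579, 502,  68,   9,  29,  55,
        20,   4,   4,   4,  31,  73,  44,  53,  42,  37,  35,   4,   0,
         0,   0]), array([0.   , 0.006, 0.012, 0.018, 0.024, 0.03 , 0.036, 0.042, 0.048,
       0.054, 0.06 , 0.066, 0.072, 0.078, 0.084, 0.09 , 0.096, 0.102,
       0.108, 0.114, 0.12 , 0.126, 0.132, 0.138, 0.144, 0.15 , 0.156,
       0.162, 0.168]))
```

View pics/topz.png

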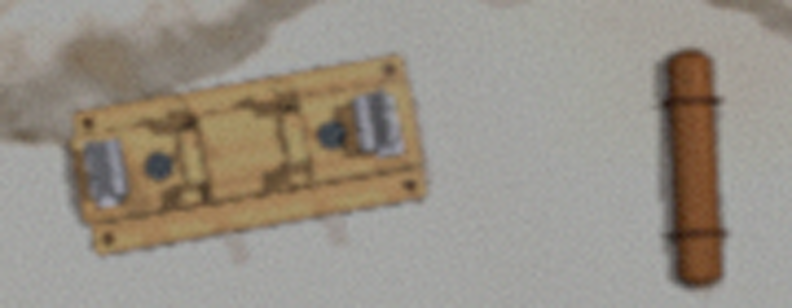

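```bash
python3 - <<'E'
from h import *
np.set_printoptions(precision=4,suppress=True)
z=np.load("/tmp/top0.npz"); W=cloud("top",z["d"]); im=z["im"]
X,Y,Z=W[...,0],W[...,1],W[...,2]
S=(abs(X-.462)<.1)&(abs(Y+.022)<.15)
for a,b in((.036,.06),(.1,.15)):
    P=W[S&(Z>a)&(Z<b)]; r=cv2.minAreaRect((P[:,:2]*1000).astype(np.float32)); print(a,b,len(P),r)
# base by colour: 
hsv=cv2.cvtColor(im,cv2.COLOR_RGB2HSV); m=(S&(hsv[...,1]>95)).astype(np.uint8)
m=cv2.morphologyEx(m,cv2.MORPH_OPEN,np.ones((3,3)))
n,l,st,_=cv2.connectedComponentsWithStats(m); k=1+np.argmax(st[1:,4]); m=l==k
# project pixels at z=.012
K,R,t=cam("top"); c=-R.T@t
v,u=np.nonzero(m); ray=np.stack([(u-K[0,2])/K[0,0],(v-K[1,2])/K[1,1],np.ones(len(u))],-1)@R
Q=c+ray*((.012-c[2])/ray[:,2])[:,None]
print("base col",len(Q),cv2.minAreaRect((Q[:,:2]*1000).astype(np.float32)))
yaw=np.radians(11.3); C=np.array([.461,-.0235])
ex=np.array([np.cos(yaw),np.sin(yaw)]);ey=np.array([-np.sin(yaw),np.cos(yaw)])
P=W[S&(Z>.02)]; lx=(P[:,:2]-C)@ex; ly=(P[:,:2]-C)@ey
for y in np.arange(-.105,.106,.006):
    k=abs(ly-y)<.003
    if k.sum(): 
        k1=k&(abs(lx)<.012); print("%.3f n%d x[%.3f %.3f] zmed-mid %.3f zmax %.3f"%(y,k.sum(),lx[k].min(),lx[k].max(),np.median(P[k1,2]) if k1.any() else 0,P[k,2].max()))
E
```

```text
0.036 0.06 1202 ((461.30401611328125, -24.482948303222656), (60.248390197753906, 230.22137451171875), 11.047568321228027)
0.1 0.15 322 ((461.25762939453125, -24.602760314941406), (65.51115417480469, 192.46963500976562), 12.157689094543457)
base col 1829 ((460.7082214355469, -21.526329040527344), (96.41424560546875, 228.4396514892578), 10.4735689163208)
-0.105 n43 x[-0.030 0.037] zmed-mid 0.049 zmax 0.058
-0.099 n36 x[-0.030 0.029] zmed-mid 0.055 zmax 0.133
-0.093 n44 x[-0.029 0.028] zmed-mid 0.124 zmax 0.133
-0.087 n46 x[-0.030 0.029] zmed-mid 0.114 zmax 0.124
-0.081 n43 x[-0.029 0.027] zmed-mid 0.111 zmax 0.114
-0.075 n43 x[-0.028 0.029] zmed-mid 0.051 zmax 0.111
-0.069 n44 x[-0.030 0.041] zmed-mid 0.048 zmax 0.055
-0.063 n41 x[-0.029 0.028] zmed-mid 0.053 zmax 0.059
-0.057 n43 x[-0.030 0.029] zmed-mid 0.054 zmax 0.057
-0.051 n41 x[-0.030 0.030] zmed-mid 0.050 zmax 0.057
-0.045 n43 x[-0.029 0.028] zmed-mid 0.047 zmax 0.055
-0.039 n58 x[-0.032 0.032] zmed-mid 0.075 zmax 0.146
-0.033 n55 x[-0.031 0.033] zmed-mid 0.075 zmax 0.143
-0.027 n31 x[-0.030 0.029] zmed-mid 0.050 zmax 0.142
-0.
[... 444 characters left out ...]
med-mid 0.062 zmax 0.143
0.033 n54 x[-0.032 0.032] zmed-mid 0.072 zmax 0.145
0.039 n31 x[-0.032 0.032] zmed-mid 0.071 zmax 0.144
0.045 n36 x[-0.030 0.030] zmed-mid 0.048 zmax 0.057
0.051 n45 x[-0.030 0.028] zmed-mid 0.051 zmax 0.058
0.057 n40 x[-0.028 0.028] zmed-mid 0.054 zmax 0.060
0.063 n41 x[-0.030 0.030] zmed-mid 0.052 zmax 0.059
0.069 n42 x[-0.028 0.029] zmed-mid 0.048 zmax 0.054
0.075 n60 x[-0.028 0.029] zmed-mid 0.051 zmax 0.120
0.081 n56 x[-0.030 0.030] zmed-mid 0.110 zmax 0.117
0.087 n50 x[-0.028 0.029] zmed-mid 0.117 zmax 0.125
0.093 n42 x[-0.028 0.030] zmed-mid 0.127 zmax 0.136
0.099 n16 x[-0.029 0.044] zmed-mid 0.000 zmax 0.054
0.105 n29 x[-0.028 0.029] zmed-mid 0.049 zmax 0.053
```

```bash
python3 - <<'E'
from h import *
np.set_printoptions(precision=4,suppress=True)
from scipy.spatial.transform import Rotation as Ro
s=state(); q=s["tool_rot"]; M=Ro.from_quat([q[1],q[2],q[3],q[0]]).as_matrix(); print(M, s["tool_pos"])
K,R,t=cam("wrist"); print("wrist cam", -R.T@t, R[2],R[0],K[0,0])
zz=M[:,2]; a=np.degrees(np.arctan2(zz[1],zz[0])); print("jaw angle",a)
print("turn to pick: jaw at 93 mod 180:", [(93.0-a+k) for k in(-360,-180,0)])
E
```

```text
[[-0.      0.9574  0.2887]
 [-0.      0.2887 -0.9574]
 [-1.     -0.      0.    ]] [ 0.1804 -0.5984  0.2031]
wrist cam [ 0.2486 -0.577   0.3732] [-0.2696 -0.0812 -0.9596] [ 0.2892 -0.9573 -0.0002] 289.8545016009482
jaw angle -73.22227269034082
turn to pick: jaw at 93 mod 180: [np.float64(-193.77772730965918), np.float64(-13.777727309659184), np.float64(166.22227269034082)]
```

Call:
{"op": "play_rows", "data": {
  "motion": [
    [-1,[0.035,0.034,0.0],-0.05],
    [-1,[0.07,0.068,0.0],-0.1],
    [-1,[0.105,0.102,0.0],-0.15],
    [-1,[0.14,0.136,0.0],-0.2],
    [-1,[0.174,0.171,0.0],-0.24]
  ]
}}

```text
time: 1.4
tool_pos: [0.3555, -0.426, 0.2033]
tool_rot: [0.513, 0.487, 0.512, -0.487]
contact_force: [0.6, -0.6, -0.3]
gripper_width: 0.999
```

Call:
{"op": "play_rows", "data": {
  "motion": [
    [-1,[0.034,0.034,-0.01],0],
    [-1,[0.069,0.068,-0.02],0],
    [-1,[0.102,0.102,-0.04],0],
    [-1,[0.102,0.102,-0.06],0],
    [-1,[0.102,0.102,-0.06],0]
  ]
}}

```text
time: 1.9
tool_pos: [0.4555, -0.3226, 0.1396]
tool_rot: [0.511, 0.486, 0.516, -0.486]
contact_force: [-0.5, 0.3, 0.3]
gripper_width: 1.0
```

```bash
python3 - <<'E'
from h import *
np.set_printoptions(precision=4,suppress=True)
s=state(); print(s["time"],s["tool_pos"],s["contact_force"])
im,d=cams.grab_frame("wrist"); save("pics/w1.png",im); W=cloud("wrist",d)
X,Y,Z=W[...,0],W[...,1],W[...,2]
print("table",np.nanmedian(Z[(abs(X-.46)<.06)&(abs(Y+.24)<.02)]))
m=(abs(X-.457)<.12)&(abs(Y+.325)<.05)&(Z>.012)&(Z<.055)
P=W[m]; 
for lo,hi in((.3,.4),(.4,.43),(.43,.46),(.46,.49),(.49,.52),(.52,.6)):
    k=P[(P[:,0]>lo)&(P[:,0]<hi)]
    if len(k): print(lo,len(k),k[:,1].min(),k[:,1].max(),np.percentile(k[:,2],95), k[k[:,2]>np.percentile(k[:,2],80)][:,:2].mean(0))
print(P.min(0),P.max(0))
r=nets.landmark_of("wrist","pin");print(r[:1])
E
```

```text
1.9 [ 0.4555 -0.3226  0.1396] [-0.4592  0.3025  0.3381]
table 0.22951473795083768
0.3 389 -0.3450962282582111 -0.3139781265818607 0.037999635867884046 [ 0.3936 -0.329 ]
0.4 890 -0.3484015835136493 -0.30779681471645676 0.041725026557247746 [ 0.414  -0.3282]
0.43 889 -0.3428933825311608 -0.3103051894804831 0.03813401840221693 [ 0.4452 -0.3264]
0.46 956 -0.3407717671473808 -0.3090960434622126 0.038318750284068594 [ 0.476  -0.3247]
0.49 1120 -0.34349565389341724 -0.3025815526444734 0.041539092712484856 [ 0.5044 -0.3229]
0.52 574 -0.33722876914890454 -0.3063394556360081 0.03824714814285039 [ 0.5253 -0.322 ]
[ 0.3792 -0.3484  0.0129] [ 0.5373 -0.3026  0.044 ]
[{'at': [0.4561, -0.322, 0.0212], 'score': 0.6}]
```

View pics/w1.png

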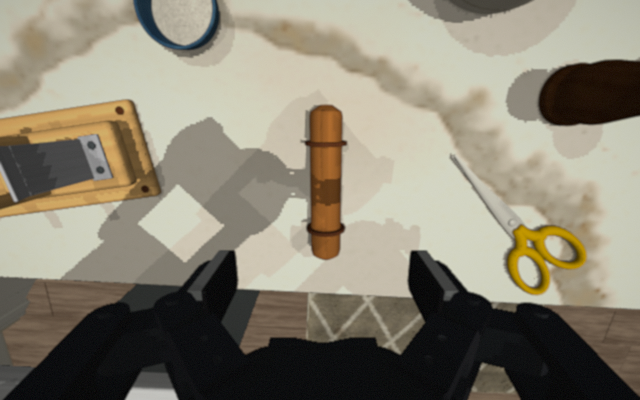

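Call:
{"op": "play_rows", "data": {
  "motion": [
    [-1,[0.001,-0.0005,-0.045],0],
    [-1,[0.001,-0.0005,-0.09],0],
    [-1,[0.001,-0.0005,-0.12],0],
    [-1,[0.001,-0.0005,-0.136],0],
    [-1,[0.001,-0.0005,-0.136],0]
  ]
}}

```text
time: 2.5
tool_pos: [0.4561, -0.326, 0.0058]
tool_rot: [0.512, 0.487, 0.514, -0.487]
contact_force: [0.5, 1.0, -0.7]
gripper_width: 0.999
```

```bash
python3 - <<'E'
from h import *
s=state(); print(s["time"],s["tool_pos"],s["contact_force"])
E
```

```text
2.5 [ 0.45605631 -0.32598183  0.00583551] [ 0.47632611  0.98980914 -0.6978317 ]
```

Call:
{"op": "play_rows", "data": {
  "motion": [
    [-1,[0.001,0.0,-0.003],0],
    [1,[0.001,0.0,-0.003],0],
    [1,[0.001,0.0,-0.003],0],
    [1,[0.001,0.0,-0.003],0],
    [1,[0.001,0.0,-0.003],0]
  ]
}}

```text
time: 3.0
tool_pos: [0.4588, -0.3262, 0.0049]
tool_rot: [0.514, 0.487, 0.513, -0.487]
contact_force: [0.7, 0.1, -0.2]
gripper_width: 0.332
```

Call:
{"op": "play_rows", "data": {
  "motion": [
    [1,[0,0,0],0],
    [1,[0,0,0],0],
    [1,[0,0,0],0]
  ]
}}

```text
time: 3.3
tool_pos: [0.461, -0.3288, 0.0084]
tool_rot: [0.516, 0.486, 0.51, -0.487]
contact_force: [-1.0, -0.9, 12.3]
gripper_width: -0.003
```

Call:
{"op": "play_rows", "data": {
  "motion": [
    [1,[0,0,0.02],0],
    [1,[0,0,0.05],0],
    [1,[0,0,0.1],0],
    [1,[0,0,0.15],0],
    [1,[0,0,0.2],0]
  ]
}}

```text
time: 3.8
tool_pos: [0.4581, -0.3255, 0.2059]
tool_rot: [0.513, 0.487, 0.513, -0.487]
contact_force: [0.7, -0.7, -0.1]
gripper_width: 0.001
```

```bash
python3 - <<'E'
from h import *
np.set_printoptions(precision=4,suppress=True)
s=state(); print(s["time"],s["tool_pos"],s["contact_force"])
im,d=cams.grab_frame("wrist"); save("pics/w2.png",im); W=cloud("wrist",d); np.savez("/tmp/w2.npz",W=W,im=im)
X,Y,Z=W[...,0],W[...,1],W[...,2]
m=(abs(X-.457)<.12)&(abs(Y+.325)<.08)&(Z>.012)&(Z<.055)
P=W[m]; print(len(P), P.min(0),P.max(0))
E
```

```text
3.8 [ 0.4581 -0.3255  0.2059] [ 0.7234 -0.736  -0.0565]
5427 [ 0.3835 -0.405   0.012 ] [ 0.577  -0.2453  0.0539]
```

View pics/w2.png

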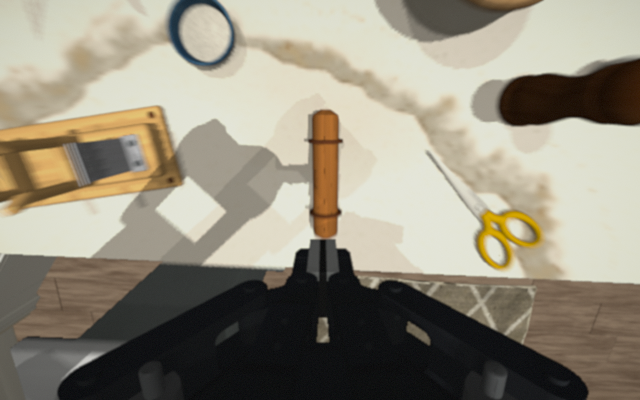

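```bash
python3 - <<'E'
from h import *
np.set_printoptions(precision=4,suppress=True)
z=np.load("/tmp/w2.npz"); W=z["W"]; im=z["im"]
hsv=cv2.cvtColor(im,cv2.COLOR_RGB2HSV)
sub=np.zeros(im.shape[:2],bool); sub[100:242,295:355]=1
X,Y,Z=W[...,0],W[...,1],W[...,2]
P=W[sub&(Z>.012)&(Z<.05)]; print(len(P),P.min(0),P.max(0))
for lo in np.arange(.37,.56,.02):
    k=P[(P[:,0]>lo)&(P[:,0]<lo+.02)]
    if len(k): print("%.2f"%lo,len(k),k.min(0),k.max(0))
T=W[200:300:20, 100:640:60]; print(T[...,2])
E
```

```text
3575 [ 0.3835 -0.3759  0.012 ] [ 0.5568 -0.292   0.05  ]
0.37 24 [ 0.3835 -0.3439  0.0334] [ 0.3899 -0.323   0.0461]
0.39 340 [ 0.3901 -0.3739  0.0121] [ 0.41   -0.3209  0.0485]
0.41 388 [ 0.41   -0.3759  0.0128] [ 0.43   -0.3163  0.0498]
0.43 396 [ 0.4301 -0.373   0.012 ] [ 0.4499 -0.3191  0.0487]
0.45 418 [ 0.45   -0.3716  0.012 ] [ 0.4699 -0.3022  0.049 ]
0.47 447 [ 0.4702 -0.3703  0.012 ] [ 0.49   -0.3054  0.0495]
0.49 462 [ 0.4902 -0.3694  0.012 ] [ 0.51   -0.2947  0.05  ]
0.51 570 [ 0.5101 -0.3676  0.012 ] [ 0.53   -0.2928  0.0496]
0.53 443 [ 0.53   -0.3663  0.012 ] [ 0.5498 -0.2921  0.0496]
0.55 87 [ 0.5501 -0.3645  0.012 ] [ 0.5568 -0.292   0.0141]
[[ 0.0073  0.0075  0.0075  0.0107  0.0106  0.0106  0.0129  0.0127  0.0139]
 [ 0.008   0.007   0.0079  0.0092  0.0111  0.0113  0.0113  0.0123  0.0134]
 [ 0.0045  0.0065  0.0071  0.0096  0.0091  0.0101  0.0102  0.0221  0.0115]
 [-0.9263  0.0047  0.0068  0.0081  0.2637  0.0097  0.0109  0.0132  0.0133]
 [-0.9264 -0.2704 -0.2824 -0.9108  0.2916 -0.8971 -0.9075 -0.9041  0.0133]]
```

Call:
{"op": "play_rows", "data": {
  "motion": [
    [-1,[0,0,-0.04],0],
    [-1,[0,0,-0.06],0],
    [-1,[0,0,-0.06],0],
    [-1,[0,0,-0.06],0]
  ]
}}

```text
time: 4.25
tool_pos: [0.4582, -0.3258, 0.144]
tool_rot: [0.513, 0.487, 0.513, -0.487]
contact_force: [0.7, -0.5, 0.3]
gripper_width: 0.677
```

```bash
cat > pinw.py <<'E'
from h import *
import sys
np.set_printoptions(precision=4,suppress=True)
s=state(); print(s["time"],s["tool_pos"],s["joint_vel"],s["gripper_width"])
im,d=cams.grab_frame("wrist"); save(sys.argv[1],im); W=cloud("wrist",d)
X,Y,Z=W[...,0],W[...,1],W[...,2]
tz=np.nanmedian(Z[(abs(X-.5)<.04)&(abs(Y+.26)<.03)]); print("table",tz)
m=(abs(X-.457)<.12)&(abs(Y+.325)<.05)&(Z>.015)&(Z<.055)
P=W[m]; print(P.min(0),P.max(0)); A=[]
for lo in np.arange(.38,.53,.02):
    k=P[(P[:,0]>lo)&(P[:,0]<lo+.02)]
    if len(k)>20: 
        c=k[k[:,2]>np.percentile(k[:,2],80)].mean(0); A.append(c); print("%.2f"%lo,len(k),k[:,1].min(),k[:,1].max(),(k[:,1].min()+k[:,1].max())/2,c)
E
python3 pinw.py pics/w3.png
```

```text
4.25 [ 0.4582 -0.3258  0.144 ] [-0.002  -0.017  -0.0353  0.0002 -0.0016  0.0003] 0.6773981915082354
table 0.23277548912002652
[ 0.3782 -0.3514  0.016 ] [ 0.5383 -0.3061  0.0432]
0.38 356 -0.34762534616652446 -0.31754939181442593 -0.3325873689904752 [ 0.3935 -0.3325  0.037 ]
0.40 582 -0.3514385402474986 -0.3111139445338986 -0.33127624239069864 [ 0.4142 -0.3309  0.0402]
0.42 543 -0.3463175790784562 -0.3146698292561463 -0.3304937041673012 [ 0.4304 -0.33    0.0372]
0.44 568 -0.34503619154361526 -0.31382614905039385 -0.3294311702970045 [ 0.4498 -0.3294  0.0371]
0.46 592 -0.343552947908328 -0.31194286364518975 -0.3277479057767589 [ 0.4693 -0.3282  0.0372]
0.48 648 -0.34247147515425647 -0.3111719411121341 -0.3268217081331953 [ 0.49   -0.3273  0.0373]
0.50 737 -0.3465840068601632 -0.30611967457919365 -0.32635184071967843 [ 0.5046 -0.326   0.0403]
0.52 573 -0.3402786094350155 -0.30986428671767435 -0.3250714480763449 [ 0.5258 -0.325   0.037 ]
```

View pics/w3.png

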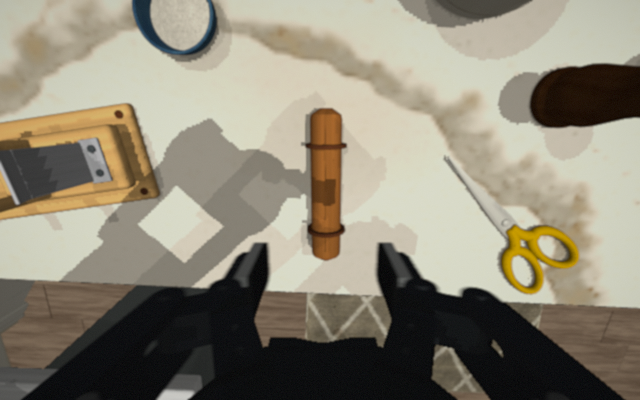

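Call:
{"op": "play_rows", "data": {
  "motion": [
    [-1,[0,-0.003,-0.02],0],
    [-1,[0,-0.003,-0.06],0],
    [-1,[0,-0.003,-0.1],0],
    [-1,[0,-0.003,-0.13],0],
    [-1,[0,-0.003,-0.142],0]
  ]
}}

```text
time: 4.8
tool_pos: [0.4575, -0.3281, 0.0001]
tool_rot: [0.512, 0.487, 0.514, -0.487]
contact_force: [-0.6, 0.1, -0.3]
gripper_width: 0.998
```

Call:
{"op": "play_rows", "data": {
  "motion": [
    [-1,[0,0,-0.002],0],
    [0.15,[0,0,-0.002],0],
    [0.15,[0,0,-0.002],0],
    [0.15,[0,0,-0.002],0],
    [0.15,[0,0,-0.002],0]
  ]
}}

```text
time: 5.3
tool_pos: [0.4592, -0.3296, 0.0015]
tool_rot: [0.514, 0.487, 0.512, -0.487]
contact_force: [-0.1, 0.5, -1.0]
gripper_width: 0.427
```

```bash
python3 pinw.py pics/w4.png; python3 -c "
from plant import state
print(state()['contact_force'])"
```

```text
5.3 [ 0.4592 -0.3296  0.0015] [-0.0003  0.0073  0.0076 -0.0014 -0.0014  0.0009] 0.4270997020438955
table -0.0005831860526855227
[ 0.4004 -0.3602  0.015 ] [ 0.5376 -0.2965  0.055 ]
0.40 1372 -0.350759135572131 -0.30990090940991816 -0.3303300224910246 [ 0.414  -0.3305  0.0391]
0.42 1612 -0.3452709036816017 -0.31381178288864153 -0.32954134328512164 [ 0.4301 -0.3297  0.0356]
0.44 2139 -0.347472846846106 -0.31018097030287195 -0.328826908574489 [ 0.4524 -0.3277  0.0421]
0.46 3189 -0.3601539740264402 -0.2964515283664217 -0.32830275119643093 [ 0.4671 -0.3286  0.05  ]
0.48 2149 -0.34163428232777027 -0.304985201477056 -0.32330974190241313 [ 0.4899 -0.3256  0.0359]
0.50 2912 -0.34560162001068623 -0.3050195722540595 -0.3253105961323729 [ 0.5042 -0.3256  0.0385]
0.52 2085 -0.33952750026828393 -0.30840911758435413 -0.323968308926319 [ 0.5251 -0.3242  0.0354]
[ 0.55500958 -0.16265877  0.26741212]
```

View pics/w4.png

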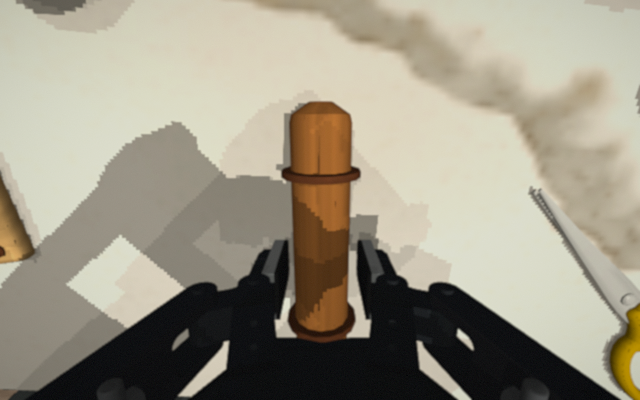

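The pin is seen between the pads, with its body centred at x≈320 px and a few mm of gap on each side. I'll close slowly and watch the opening.

Call:
{"op": "play_rows", "data": {
  "motion": [
    [0.3,[0,0,0],0],
    [0.3,[0,0,0],0],
    [0.4,[0,0,0],0],
    [0.4,[0,0,0],0]
  ]
}}

```text
time: 5.75
tool_pos: [0.4584, -0.3288, 0.0002]
tool_rot: [0.513, 0.487, 0.513, -0.487]
contact_force: [-0.6, 0.6, 2.1]
gripper_width: 0.305
```

```bash
python3 pinw.py pics/w5.png; python3 -c "
from plant import state
print(state()['contact_force'])"
```

```text
5.75 [ 0.4584 -0.3288  0.0002] [-0.0021 -0.0001 -0.0014  0.0001 -0.0015  0.0006] 0.3049222403565958
table -0.0002538646670401842
[ 0.401  -0.3544  0.0151] [ 0.5377 -0.3013  0.055 ]
0.40 1271 -0.3510681413853611 -0.310651759074625 -0.33085995022999304 [ 0.4145 -0.3306  0.0394]
0.42 1613 -0.34546560765889506 -0.31417965975627843 -0.32982263370758674 [ 0.4304 -0.3297  0.036 ]
0.44 1871 -0.34284278724849465 -0.3149629542373516 -0.3289028707429231 [ 0.4521 -0.3279  0.0414]
0.46 3202 -0.3544236871291392 -0.3012736181895512 -0.32784865265934515 [ 0.4668 -0.3277  0.0499]
0.48 2195 -0.3421440125176397 -0.30584202614676353 -0.3239930193322016 [ 0.4901 -0.3262  0.0361]
0.50 2957 -0.3461746395292695 -0.3050756403495745 -0.325625139939422 [ 0.5042 -0.3256  0.0388]
0.52 2157 -0.3398335226404 -0.3089804451257166 -0.32440698388305833 [ 0.5252 -0.3245  0.0358]
[-1.07513229  0.54614259  1.12920728]
```

View pics/w5.png

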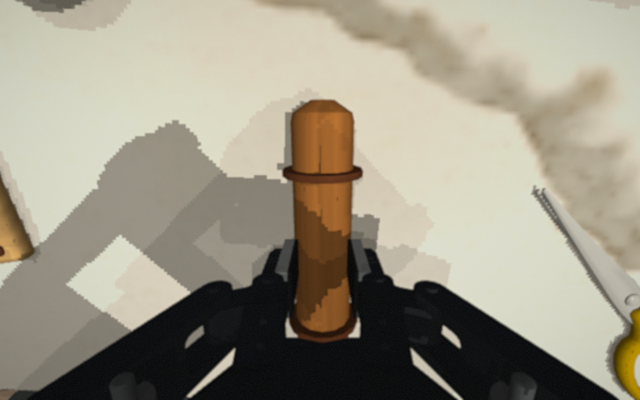

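Call:
{"op": "play_rows", "data": {
  "motion": [
    [0.5,[0,0,0],0],
    [0.5,[0,0,0],0],
    [0.5,[0,0,0],0]
  ]
}}

```text
time: 6.1
tool_pos: [0.4585, -0.329, 0.0004]
tool_rot: [0.513, 0.487, 0.513, -0.487]
contact_force: [-0.9, 1.9, 3.7]
gripper_width: 0.272
```

```bash
python3 pinw.py pics/w6.png; python3 -c "
from plant import state
print(state()['contact_force'])"
```

```text
6.1 [ 0.4585 -0.329   0.0004] [ 0.0001  0.0009  0.0003 -0.0007  0.0009  0.0003] 0.2722358076427573
table -0.0002498818340447818
[ 0.4    -0.3533  0.015 ] [ 0.5377 -0.3026  0.055 ]
0.40 1197 -0.3504123374595599 -0.31094611695736496 -0.33067922720846243 [ 0.4144 -0.3306  0.0395]
0.42 1523 -0.34539614928991547 -0.31517391865982775 -0.33028503397487163 [ 0.4295 -0.3297  0.036 ]
0.44 1690 -0.34177871894177453 -0.31643777590434746 -0.329108247423061 [ 0.4517 -0.3284  0.0415]
0.46 3105 -0.35333787598900773 -0.3025542770948391 -0.3279460765419234 [ 0.4669 -0.3284  0.0501]
0.48 2193 -0.342214770124385 -0.3057454098726516 -0.3239800899985183 [ 0.4899 -0.3265  0.036 ]
0.50 2939 -0.34600868777381266 -0.30529513912265727 -0.32565191344823496 [ 0.5041 -0.3256  0.0389]
0.52 2169 -0.34005779271295083 -0.3090812839245658 -0.32456953831875834 [ 0.5252 -0.3248  0.0358]
[-0.168228    1.1868764   3.97468627]
```

View pics/w6.png

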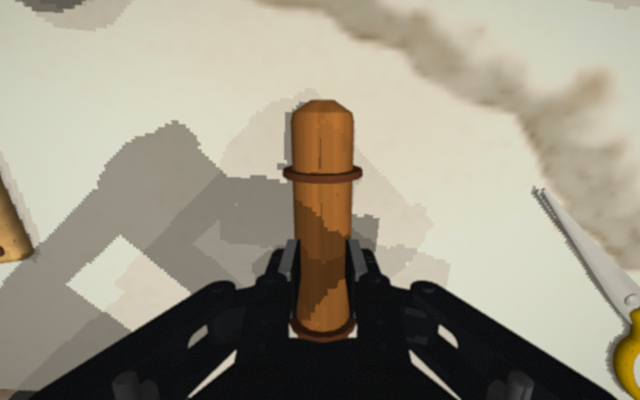

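Call:
{"op": "play_rows", "data": {
  "motion": [
    [0.5,[0,0,0.004],0],
    [0.5,[0,0,0.01],0],
    [0.5,[0,0,0.018],0],
    [0.5,[0,0,0.026],0],
    [0.5,[0,0,0.03],0]
  ]
}}

```text
time: 6.65
tool_pos: [0.459, -0.3294, 0.0315]
tool_rot: [0.514, 0.487, 0.512, -0.487]
contact_force: [0.7, 0.1, -2.0]
gripper_width: 0.274
```

```bash
python3 pinw.py pics/w7.png; python3 -c "
from plant import state
print(state()['contact_force'])"
```

```text
6.65 [ 0.459  -0.3294  0.0315] [ 0.0005 -0.0507 -0.0116 -0.0014  0.0678  0.0001] 0.2744615673022796
table 0.0005438077575307983
[ 0.4141 -0.3473  0.0435] [ 0.5384 -0.306   0.055 ]
0.50 61 -0.3467465661131222 -0.30598994068957946 -0.32636825340135084 [ 0.5099 -0.3212  0.0547]
[ 0.2413067  -0.90338606 -0.99371408]
```

View pics/w7.png

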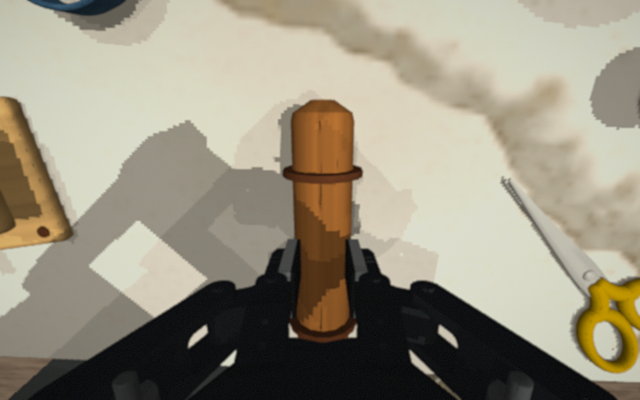

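The pin lifts cleanly with the gentle grip: it spans about (292–354, 100–340) px, level between the pads. Now up and over to the stand.

Call:
{"op": "play_rows", "data": {
  "motion": [
    [0.5,[0,0,0.02],0],
    [0.5,[0,0,0.05],0],
    [0.5,[0,0.01,0.085],0.05],
    [0.5,[0,0.025,0.12],0.17],
    [0.5,[0,0.045,0.145],0.3]
  ]
}}

```text
time: 7.2
tool_pos: [0.4589, -0.2844, 0.178]
tool_rot: [0.582, 0.403, 0.58, -0.403]
contact_force: [1.0, 0.4, -1.7]
gripper_width: 0.276
```

Call:
{"op": "play_rows", "data": {
  "motion": [
    [0.5,[0,0.025,0.015],0.14],
    [0.5,[0,0.05,0.02],0.28],
    [0.5,[0,0.075,0.02],0.42],
    [0.5,[0,0.1,0.02],0.56],
    [0.5,[0,0.125,0.02],0.7]
  ]
}}

```text
time: 7.7
tool_pos: [0.4582, -0.1579, 0.1951]
tool_rot: [0.684, 0.179, 0.684, -0.179]
contact_force: [-0.1, 0.0, -1.1]
gripper_width: 0.272
```

Call:
{"op": "play_rows", "data": {
  "motion": [
    [0.5,[0,0.025,0],0.14],
    [0.5,[0,0.055,0],0.28],
    [0.5,[0,0.085,0],0.42],
    [0.5,[0.001,0.11,0],0.56],
    [0.5,[0.002,0.134,0],0.712]
  ]
}}

```text
time: 8.2
tool_pos: [0.4601, -0.0237, 0.1951]
tool_rot: [0.704, -0.07, 0.704, 0.07]
contact_force: [-0.1, 0.1, -2.0]
gripper_width: 0.273
```

Call:
{"op": "play_rows", "data": {
  "motion": [
    [0.5,[0,0,0],0],
    [0.5,[0,0,0],0],
    [0.5,[0,0,0],0]
  ]
}}

```text
time: 8.5
tool_pos: [0.4603, -0.0255, 0.1951]
tool_rot: [0.704, -0.067, 0.704, 0.067]
contact_force: [-0.9, 0.1, -1.3]
gripper_width: 0.271
```

```bash
python3 - <<'E'
from h import *
np.set_printoptions(precision=4,suppress=True)
s=state(); print({k:np.round(s[k],4) for k in("time","tool_pos","tool_rot","joint_pos","joint_vel","contact_force","gripper_width")})
for c in ("wrist","top"):
    im,d=cams.grab_frame(c); save(f"pics/{c}8.png",im); np.savez(f"/tmp/{c}8.npz",im=im,d=d,W=cloud(c,d))
E
```

```text
{'time': np.float64(8.5), 'tool_pos': array([ 0.4603, -0.0255,  0.1951]), 'tool_rot': array([ 0.7039, -0.0673,  0.7039,  0.067 ]), 'joint_pos': array([-0.2167, -0.3527,  1.9889, -0.0003,  1.5054, -0.4069]), 'joint_vel': array([-0.0098,  0.0029,  0.0004,  0.001 , -0.0001, -0.0048]), 'contact_force': array([-0.8642,  0.1013, -1.2758]), 'gripper_width': np.float64(0.271)}
```

View pics/wrist8.png

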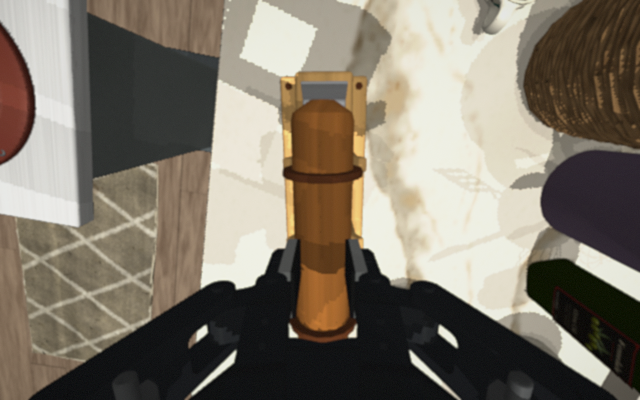

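View pics/top8.png

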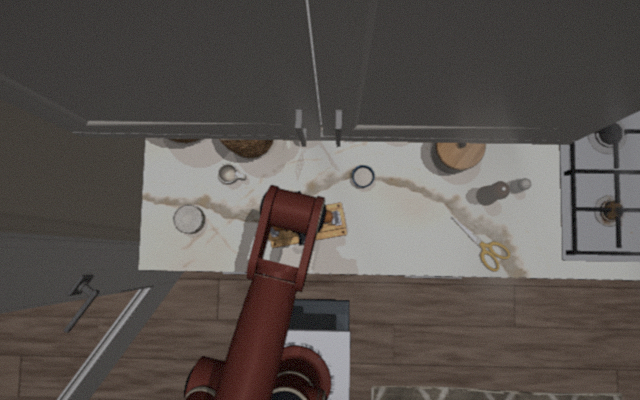

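```bash
python3 - <<'E'
from h import *
np.set_printoptions(precision=4,suppress=True)
from scipy.spatial.transform import Rotation as Ro
q=[0.7039,-.0673,.7039,.067]; M=Ro.from_quat([q[1],q[2],q[3],q[0]]).as_matrix(); print("jaw",np.degrees(np.arctan2(M[1,2],M[0,2])),M[:,0])
z=np.load("/tmp/wrist8.npz"); W=z["W"]; X,Y,Z=W[...,0],W[...,1],W[...,2]
C=np.array([.461,-.0243]); yaw=np.radians(11.2); ex=np.array([np.cos(yaw),np.sin(yaw)]);ey=np.array([-np.sin(yaw),np.cos(yaw)])
lx=(W[...,:2]-C)@ex; ly=(W[...,:2]-C)@ey
pix=np.zeros(Z.shape,bool); pix[95:345,285:365]=1
m=pix&(Z>.17)&(Z<.25)&(abs(lx)<.03)
for lo in np.arange(-.06,.1,.01):
    k=m&(ly>=lo)&(ly<lo+.01)
    if k.sum()>20:
        zz=Z[k]; t=zz>np.percentile(zz,85)
        print("%.2f n%d lx %.4f %.4f mid %.4f z95 %.4f  crestx %.4f"%(lo,k.sum(),lx[k].min(),lx[k].max(),(lx[k].min()+lx[k].max())/2,np.percentile(zz,97),lx[k][t].mean()))
print("end ly",np.percentile(ly[m],99.9))
s=(Z>.005)&(Z<.15)&(abs(lx)<.06)&(abs(ly)<.125)
for a,b in((.006,.02),(.045,.06),(.07,.1),(.1,.12),(.12,.15)):
    k=s&(Z>a)&(Z<b); print(a,b,k.sum(), lx[k].min() if k.any() else 0,lx[k].max() if k.any() else 0,ly[k].min() if k.any() else 0,ly[k].max() if k.any() else 0)
k=(abs(lx)<.06)&(ly>.08)&(ly<.125)
for lo in np.arange(.075,.125,.004):
    k=(ly>=lo)&(ly<lo+.004)&(Z>.006)&(abs(lx)<.065); 
    if k.sum():
        h=k&(Z>.06); b=k&(Z<.02)&(Z>.008)
        print("%.3f"%lo,"hi",h.sum(),(lx[h].min(),lx[h].max(),np.median(Z[h]),Z[h].max()) if h.sum() else "", "base",(lx[b].min(),lx[b].max()) if b.sum() else "")
print("table",np.nanmedian(Z[(lx>.08)&(lx<.1)&(abs(ly)<.1)]))
E
```

```text
jaw 10.898717111028677 [ 0.     -0.0004 -1.    ]
-0.05 n1073 lx -0.0213 0.0187 mid -0.0013 z95 0.2354  crestx -0.0009
-0.04 n760 lx -0.0163 0.0138 mid -0.0012 z95 0.2310  crestx -0.0010
-0.03 n758 lx -0.0152 0.0128 mid -0.0012 z95 0.2312  crestx -0.0010
-0.02 n741 lx -0.0136 0.0113 mid -0.0012 z95 0.2314  crestx -0.0014
-0.01 n912 lx -0.0129 0.0108 mid -0.0011 z95 0.2482  crestx -0.0006
0.00 n999 lx -0.0167 0.0200 mid 0.0016 z95 0.2460  crestx 0.0015
0.01 n1624 lx -0.0192 0.0173 mid -0.0009 z95 0.2482  crestx -0.0000
0.02 n1096 lx -0.0166 0.0143 mid -0.0012 z95 0.2311  crestx -0.0009
0.03 n1173 lx -0.0164 0.0145 mid -0.0009 z95 0.2312  crestx -0.0011
0.04 n1464 lx -0.0207 0.0193 mid -0.0007 z95 0.2358  crestx -0.0011
0.05 n1327 lx -0.0166 0.0147 mid -0.0010 z95 0.2313  crestx -0.0008
0.06 n1408 lx -0.0164 0.0147 mid -0.0008 z95 0.2313  crestx -0.0009
0.07 n1003 lx -0.0160 0.0141 mid -0.0010 z95 0.2303  crestx -0.0007
end ly 0.0791642905589406
0.006 0.02 2918 -0.049334584828741194 0.05087109214389505 -0.08266287055086403 0.11577082160753066
0.045 0.06 858 -0.028985099649939953 0.03036
[... 1413 characters left out ...]
t64(0.05002243388104918))
0.095 hi 165 (np.float64(-0.016880412802063614), np.float64(0.018125516075333227), np.float64(0.12856288779645145), np.float64(0.13092159286798485)) base (np.float64(-0.04827699564990334), np.float64(0.04978827720135534))
0.099 hi 0  base (np.float64(-0.048141369514528), np.float64(0.04960747279380878))
0.103 hi 0  base (np.float64(-0.04784899741831916), np.float64(0.04945768646967658))
0.107 hi 0  base (np.float64(-0.048873382128973845), np.float64(0.05044281288243343))
0.111 hi 0  base (np.float64(-0.0488456021557256), np.float64(0.05046985638665969))
0.115 hi 0  base (np.float64(-0.040705127807027904), np.float64(0.04804561288548044))
table -0.0007750334135542667
```

Call:
{"op": "play_rows", "data": {
  "motion": [
    [0.5,[0.0015,0.0017,-0.005],0],
    [0.5,[0.0015,0.0017,-0.02],0],
    [0.5,[0.0015,0.0017,-0.04],0],
    [0.5,[0.0015,0.0017,-0.06],0],
    [0.5,[0.0015,0.0017,-0.075],0]
  ]
}}

```text
time: 9.1
tool_pos: [0.4606, -0.0231, 0.1173]
tool_rot: [0.703, -0.067, 0.705, 0.068]
contact_force: [-0.5, -0.2, -1.3]
gripper_width: 0.275
```

Call:
{"op": "play_rows", "data": {
  "motion": [
    [0.5,[0,0,-0.005],0],
    [0.5,[0,0,-0.01],0],
    [0.5,[0,0,-0.015],0],
    [0.5,[0,0,-0.018],0],
    [0.5,[0,0,-0.018],0]
  ]
}}

```text
time: 9.6
tool_pos: [0.462, -0.0232, 0.1022]
tool_rot: [0.704, -0.068, 0.704, 0.068]
contact_force: [0.5, -0.7, -0.9]
gripper_width: 0.273
```

```bash
cat > lk.py <<'E'
from h import *
import sys
np.set_printoptions(precision=4,suppress=True)
s=state(); print({k:np.round(s[k],4) for k in("time","tool_pos","contact_force","ft_torque","gripper_width")})
im,d=cams.grab_frame("wrist"); save(sys.argv[1],im); W=cloud("wrist",d); np.savez("/tmp/last.npz",W=W,im=im)
X,Y,Z=W[...,0],W[...,1],W[...,2]
C=np.array([.4616,-.0236]); yaw=np.radians(11.2); ex=np.array([np.cos(yaw),np.sin(yaw)]);ey=np.array([-np.sin(yaw),np.cos(yaw)])
lx=(W[...,:2]-C)@ex; ly=(W[...,:2]-C)@ey
print("base lx",[np.round((lx[k].min(),lx[k].max()),4) for k in [(abs(Z-.012)<.005)&(abs(lx)<.06)&(ly>.1)&(ly<.112)] if k.any()], "lymax",[np.round(np.percentile(ly[k],99.5),4) for k in [(abs(Z-.012)<.004)&(abs(lx)<.045)&(ly<.125)] if k.any()])
zl,zh=float(sys.argv[2]),float(sys.argv[3])
m=(Z>zl)&(Z<zh)&(abs(lx)<.024)
for lo in np.arange(-.08,.08,.01):
    k=m&(ly>=lo)&(ly<lo+.01)
    if k.sum()>20:
        zz=Z[k]; t=zz>np.percentile(zz,85)
        print("%.2f n%d lx %.4f %.4f z97 %.4f crestx %.4f"%(lo,k.sum(),lx[k].min(),lx[k].max(),np.percentile(zz,97),lx[k][t].mean()))
E
python3 lk.py pics/w9.png .11 .16
```

```text
{'time': np.float64(9.6), 'tool_pos': array([ 0.462 , -0.0232,  0.1022]), 'contact_force': array([ 0.5471, -0.6693, -0.8531]), 'ft_torque': array([-0.067 , -0.0178,  0.0292]), 'gripper_width': np.float64(0.2735)}
base lx [array([-0.0497,  0.05  ])] lymax [np.float64(0.1142)]
-0.05 n959 lx -0.0197 0.0195 z97 0.1428 crestx 0.0006
-0.04 n761 lx -0.0148 0.0154 z97 0.1384 crestx 0.0003
-0.03 n759 lx -0.0138 0.0144 z97 0.1384 crestx 0.0008
-0.02 n734 lx -0.0127 0.0128 z97 0.1386 crestx 0.0008
-0.01 n909 lx -0.0115 0.0122 z97 0.1564 crestx 0.0007
-0.00 n1432 lx -0.0240 0.0240 z97 0.1590 crestx -0.0005
0.01 n1756 lx -0.0179 0.0187 z97 0.1586 crestx 0.0006
0.02 n1128 lx -0.0239 0.0239 z97 0.1384 crestx 0.0006
0.03 n1898 lx -0.0240 0.0240 z97 0.1383 crestx 0.0005
0.04 n1629 lx -0.0239 0.0240 z97 0.1431 crestx 0.0005
0.05 n1308 lx -0.0152 0.0160 z97 0.1387 crestx 0.0004
0.06 n1407 lx -0.0151 0.0157 z97 0.1387 crestx 0.0007
0.07 n1198 lx -0.0171 0.0173 z97 0.1380 crestx 0.0003
```

View pics/w9.png

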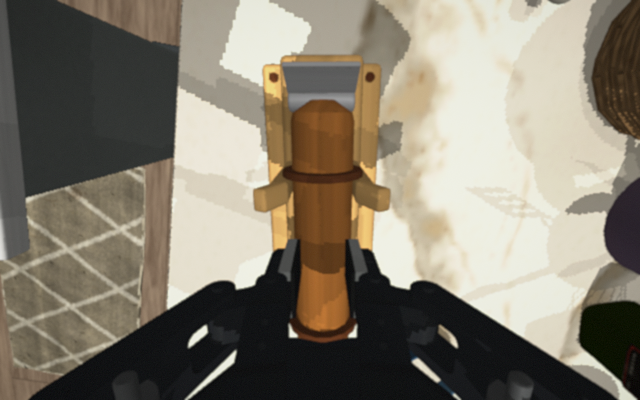

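The pin sits centred in the slot (x≈323 px), with its ring just outside the saddle (row ~175 vs 195) and the clip ahead of its end. Now the last few mm, by feel.

Call:
{"op": "play_rows", "data": {
  "motion": [
    [0.5,[0,0,-0.001],0],
    [0.5,[0,0,-0.002],0],
    [0.5,[0,0,-0.002],0]
  ]
}}

```text
time: 9.95
tool_pos: [0.462, -0.0232, 0.1002]
tool_rot: [0.704, -0.068, 0.704, 0.068]
contact_force: [-0.3, 0.6, -2.0]
gripper_width: 0.274
```

Call:
{"op": "play_rows", "data": {
  "motion": [
    [0.5,[0,0,-0.001],0],
    [0.5,[0,0,-0.001],0]
  ]
}}

```text
time: 10.15
tool_pos: [0.4622, -0.0233, 0.0994]
tool_rot: [0.704, -0.068, 0.704, 0.068]
contact_force: [0.4, -0.5, -1.0]
gripper_width: 0.272
```

Call:
{"op": "play_rows", "data": {
  "motion": [
    [0.5,[0,0,-0.001],0],
    [0.5,[0,0,-0.001],0]
  ]
}}

```text
time: 10.35
tool_pos: [0.4624, -0.0233, 0.0988]
tool_rot: [0.704, -0.068, 0.703, 0.068]
contact_force: [-1.1, 0.8, 3.8]
gripper_width: 0.27
```

Call:
{"op": "play_rows", "data": {
  "motion": [
    [0.5,[0,0,-0.001],0],
    [0.5,[0,0,-0.001],0]
  ]
}}

```text
time: 10.55
tool_pos: [0.4627, -0.0234, 0.0984]
tool_rot: [0.704, -0.068, 0.703, 0.068]
contact_force: [-1.6, 0.4, 5.0]
gripper_width: 0.274
```

Contact is felt at TCP z≈0.0988, so the axis is at ≈0.119–0.120, as expected for h≈19 mm. Unload slightly and release.

Call:
{"op": "play_rows", "data": {
  "motion": [
    [0.5,[0,0,0.001],0],
    [0.4,[0,0,0.001],0],
    [0.3,[0,0,0.001],0],
    [0.1,[0,0,0.001],0],
    [-0.2,[0,0,0.001],0]
  ]
}}

```text
time: 11.05
tool_pos: [0.4614, -0.023, 0.0974]
tool_rot: [0.703, -0.068, 0.704, 0.068]
contact_force: [0.4, 0.4, 0.1]
gripper_width: 0.586
```

Call:
{"op": "play_rows", "data": {
  "motion": [
    [-0.3,[0,0,0],0],
    [-0.3,[0,0,0.005],0],
    [-0.3,[0,0,0.02],0],
    [-0.3,[0,0,0.045],0],
    [-0.3,[0,0,0.07],0]
  ]
}}

```text
time: 11.55
tool_pos: [0.4619, -0.0232, 0.1699]
tool_rot: [0.704, -0.068, 0.704, 0.068]
contact_force: [0.3, 0.4, 0.3]
gripper_width: 0.651
```

Call:
{"op": "play_rows", "data": {
  "motion": [
    [1,[0,0,0.03],0],
    [1,[0,0,0.04],0],
    [1,[0,0,0.04],0],
    [1,[0,0,0.04],0]
  ]
}}

```text
time: 11.95
tool_pos: [0.4615, -0.0231, 0.2073]
tool_rot: [0.704, -0.068, 0.704, 0.068]
contact_force: [-0.3, 0.4, 0.4]
gripper_width: 0.01
```

```bash
python3 lk.py pics/w10.png .1 .16
```

```text
{'time': np.float64(11.95), 'tool_pos': array([ 0.4615, -0.0231,  0.2073]), 'contact_force': array([-0.3424,  0.3925,  0.4073]), 'ft_torque': array([-0.002 ,  0.0462,  0.0143]), 'gripper_width': np.float64(0.0102)}
base lx [array([-0.0501,  0.0491])] lymax [np.float64(0.1144)]
-0.05 n122 lx -0.0196 0.0209 z97 0.1323 crestx 0.0037
-0.04 n323 lx -0.0240 0.0239 z97 0.1353 crestx 0.0063
-0.03 n546 lx -0.0240 0.0240 z97 0.1343 crestx 0.0006
-0.02 n360 lx -0.0152 0.0156 z97 0.1345 crestx 0.0005
-0.01 n353 lx -0.0150 0.0154 z97 0.1345 crestx 0.0001
-0.00 n369 lx -0.0148 0.0153 z97 0.1346 crestx 0.0003
0.01 n383 lx -0.0156 0.0151 z97 0.1345 crestx 0.0001
0.02 n420 lx -0.0232 0.0226 z97 0.1347 crestx 0.0004
0.03 n659 lx -0.0239 0.0240 z97 0.1352 crestx 0.0049
0.04 n566 lx -0.0237 0.0240 z97 0.1393 crestx 0.0005
0.05 n438 lx -0.0157 0.0155 z97 0.1348 crestx 0.0005
0.06 n472 lx -0.0155 0.0153 z97 0.1349 crestx 0.0005
0.07 n461 lx -0.0187 0.0169 z97 0.1343 crestx -0.0001
```

View pics/w10.png

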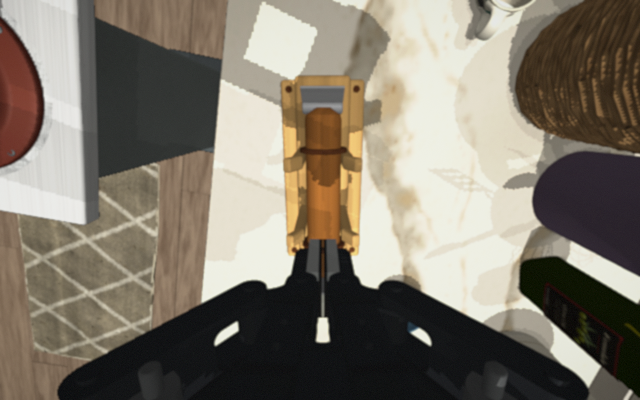

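The pin rests level on the clips: crest 0.1345–0.135 along its whole length, centred within 0.5 mm, and h≈18 mm. The fingers are shut and clear. Now over the +y press point.

Call:
{"op": "play_rows", "data": {
  "motion": [
    [1,[-0.006,0.03,0],0],
    [1,[-0.0118,0.0585,-0.01],0],
    [1,[-0.0118,0.0585,-0.035],0],
    [1,[-0.0118,0.0585,-0.058],0],
    [1,[-0.0118,0.0585,-0.058],0]
  ]
}}

```text
time: 12.5
tool_pos: [0.4463, 0.0359, 0.1445]
tool_rot: [0.7, -0.067, 0.707, 0.069]
contact_force: [-0.7, -0.7, -0.5]
gripper_width: 0.003
```

```bash
cat > pp.py <<'E'
from h import *
s=state(); C=np.array([.4616,-.0236]); yaw=np.radians(11.2); ex=np.array([np.cos(yaw),np.sin(yaw)]);ey=np.array([-np.sin(yaw),np.cos(yaw)])
p=s["tool_pos"]; print(s["time"],p,"lx %.4f ly %.4f"%((p[:2]-C)@ex,(p[:2]-C)@ey),np.round(s["contact_force"],2),np.round(s["joint_vel"],3))
E
python3 pp.py
python3 -c "
from h import *
im,d=cams.grab_frame('wrist'); save('pics/w11.png',im)
im,d=cams.grab_frame('scene'); save('pics/s11.png',cv2.resize(im[150:280,200:400],None,fx=4,fy=4))"
```

```text
12.5 [0.44627166 0.0358689  0.1444881 ] lx -0.0035 ly 0.0613 [-0.73 -0.66 -0.5 ] [-0.007 -0.023 -0.064 -0.001  0.029  0.001]
```

View pics/w11.png

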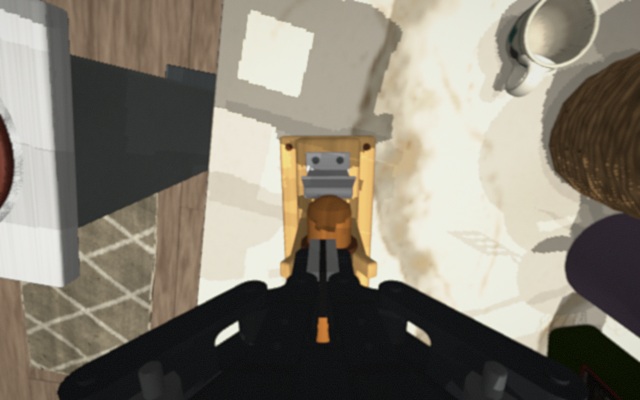

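View pics/s11.png

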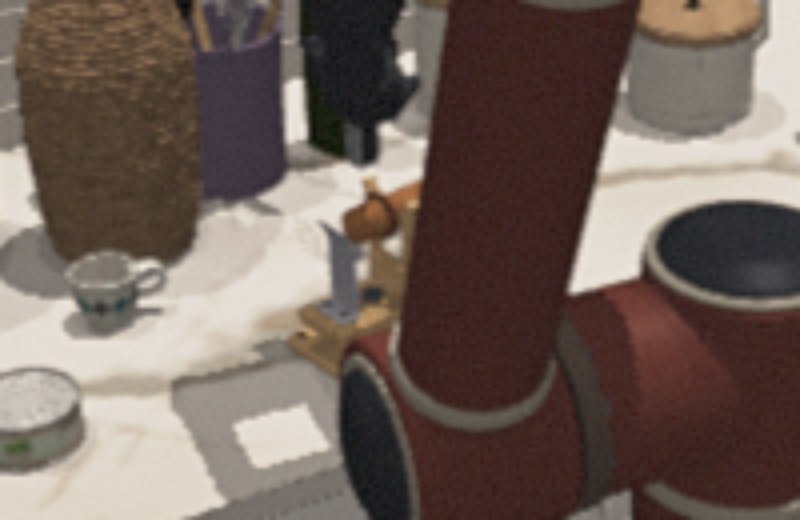

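Call:
{"op": "play_rows", "data": {
  "motion": [
    [1,[0,0,0],0],
    [1,[0,0,0],0]
  ]
}}

```text
time: 12.8
tool_pos: [0.4509, 0.0351, 0.1515]
tool_rot: [0.705, -0.068, 0.703, 0.068]
contact_force: [-0.3, 0.3, 0.7]
gripper_width: -0.003
```

```bash
python3 pp.py
```

```text
12.8 [0.45093672 0.03508106 0.15146162] lx 0.0009 ly 0.0596 [-0.34  0.33  0.7 ] [-0.001 -0.     0.003  0.001 -0.002 -0.   ]
```

Call:
{"op": "play_rows", "data": {
  "motion": [
    [1,[-0.0005,0,-0.004],0],
    [1,[-0.0005,0,-0.008],0],
    [1,[-0.0005,0,-0.011],0],
    [1,[-0.0005,0,-0.014],0],
    [1,[-0.0005,0,-0.016],0]
  ]
}}

```text
time: 13.3
tool_pos: [0.4494, 0.0353, 0.1336]
tool_rot: [0.704, -0.068, 0.704, 0.068]
contact_force: [0.2, 0.4, -0.8]
gripper_width: 0.001
```

Call:
{"op": "play_rows", "data": {
  "motion": [
    [1,[0,0,-0.001],0],
    [1,[0,0,-0.002],0],
    [1,[0,0,-0.003],0]
  ]
}}

```text
time: 13.6
tool_pos: [0.4497, 0.0353, 0.1311]
tool_rot: [0.704, -0.068, 0.704, 0.068]
contact_force: [0.5, -0.8, 0.4]
gripper_width: 0.003
```

Call:
{"op": "play_rows", "data": {
  "motion": [
    [1,[0,0,-0.0015],0],
    [1,[0,0,-0.003],0],
    [1,[0,0,-0.003],0]
  ]
}}

```text
time: 13.9
tool_pos: [0.4494, 0.0353, 0.1278]
tool_rot: [0.704, -0.068, 0.704, 0.068]
contact_force: [-0.3, 0.3, -0.6]
gripper_width: 0.002
```

```bash
python3 pp.py; python3 lk.py pics/w12.png .1 .16
```

```text
13.9 [0.44941802 0.035338   0.12782447] lx -0.0005 ly 0.0602 [-0.3   0.28 -0.59] [-0.    -0.001 -0.005 -0.     0.001 -0.001]
{'time': np.float64(13.9), 'tool_pos': array([0.4494, 0.0353, 0.1278]), 'contact_force': array([-0.2955,  0.277 , -0.5939]), 'ft_torque': array([ 0.0498, -0.0283, -0.0001]), 'gripper_width': np.float64(0.0021)}
base lx [array([-0.0492,  0.0496])] lymax [np.float64(0.1153)]
-0.02 n70 lx -0.0046 0.0030 z97 0.1352 crestx 0.0008
-0.01 n122 lx -0.0038 0.0023 z97 0.1358 crestx 0.0002
-0.00 n45 lx -0.0031 0.0016 z97 0.1359 crestx 0.0002
0.03 n151 lx -0.0239 0.0239 z97 0.1369 crestx 0.0112
0.04 n323 lx -0.0239 0.0240 z97 0.1315 crestx 0.0060
0.05 n215 lx -0.0148 0.0160 z97 0.1333 crestx 0.0073
0.06 n690 lx -0.0152 0.0160 z97 0.1357 crestx 0.0005
0.07 n1067 lx -0.0179 0.0176 z97 0.1354 crestx 0.0006
```

View pics/w12.png

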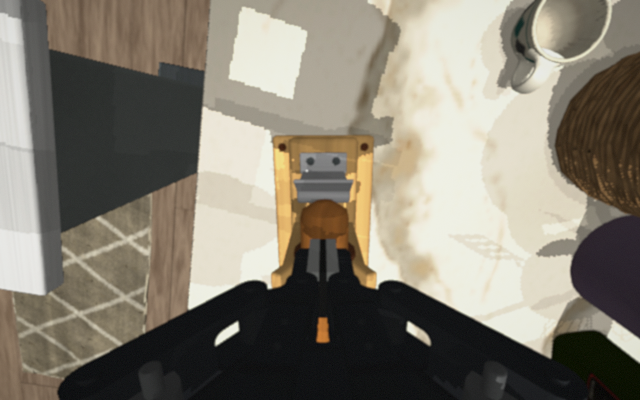

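```bash
python3 - <<'E'
from h import *
np.set_printoptions(precision=3,suppress=True)
z=np.load("/tmp/last.npz"); W=z["W"]; C=np.array([.4616,-.0236]); yaw=np.radians(11.2); ex=np.array([np.cos(yaw),np.sin(yaw)]);ey=np.array([-np.sin(yaw),np.cos(yaw)])
lx=(W[...,:2]-C)@ex; ly=(W[...,:2]-C)@ey
for v in range(228,300,4):
    print(v,[ (round(lx[v,u],3),round(ly[v,u],3),round(W[v,u,2],3)) for u in (304,312,320,324,332,340)])
E
```

```text
228 [(np.float64(-0.012), np.float64(0.066), np.float64(0.129)), (np.float64(-0.007), np.float64(0.068), np.float64(0.135)), (np.float64(-0.002), np.float64(0.068), np.float64(0.135)), (np.float64(0.0), np.float64(0.068), np.float64(0.136)), (np.float64(0.005), np.float64(0.068), np.float64(0.134)), (np.float64(0.01), np.float64(0.067), np.float64(0.132))]
232 [(np.float64(-0.012), np.float64(0.063), np.float64(0.129)), (np.float64(-0.007), np.float64(0.065), np.float64(0.133)), (np.float64(-0.002), np.float64(0.065), np.float64(0.135)), (np.float64(0.0), np.float64(0.065), np.float64(0.134)), (np.float64(0.005), np.float64(0.065), np.float64(0.135)), (np.float64(0.01), np.float64(0.064), np.float64(0.131))]
236 [(np.float64(-0.012), np.float64(0.06), np.float64(0.127)), (np.float64(-0.007), np.float64(0.063), np.float64(0.134)), (np.float64(-0.002), np.float64(0.063), np.float64(0.134)), (np.float64(0.0), np.float64(0.063), np.float64(0.135)), (np.float64(0.005), np.float64(0.063), np.float64(0.134)), (np.float64(0.01), np.float64(0.062), np.float64(0.132))]
240 [(np.float64(-0.012)
[... 4650 characters left out ...]
0.007), np.float64(0.073), np.float64(0.209)), (np.float64(-0.004), np.float64(0.073), np.float64(0.209)), (np.float64(-0.002), np.float64(0.063), np.float64(0.193)), (np.float64(0.0), np.float64(0.062), np.float64(0.192)), (np.float64(0.003), np.float64(0.073), np.float64(0.209)), (np.float64(0.006), np.float64(0.073), np.float64(0.209))]
296 [(np.float64(-0.007), np.float64(0.073), np.float64(0.21)), (np.float64(-0.004), np.float64(0.074), np.float64(0.212)), (np.float64(-0.002), np.float64(0.061), np.float64(0.193)), (np.float64(0.0), np.float64(0.061), np.float64(0.193)), (np.float64(0.003), np.float64(0.073), np.float64(0.211)), (np.float64(0.005), np.float64(0.073), np.float64(0.211))]
```

```bash
python3 - <<'E'
from h import *
np.set_printoptions(precision=3,suppress=True)
z=np.load("/tmp/last.npz"); W=z["W"]; C=np.array([.4616,-.0236]); yaw=np.radians(11.2); ex=np.array([np.cos(yaw),np.sin(yaw)]);ey=np.array([-np.sin(yaw),np.cos(yaw)])
lx=(W[...,:2]-C)@ex; ly=(W[...,:2]-C)@ey-.0602; Z=W[...,2]-.1278
for u in (90,150,210,250,270,290,310,322,340,380):
    print(u,[(v,round(float(lx[v,u]),3),round(float(ly[v,u]),3),round(float(Z[v,u]),3)) for v in range(238,400,14)])
# pixel of TCP
K,R,t=cam("wrist"); 
for dz in (0,.01,.02,.03,.04):
    p=R@(np.array([.4494,.0353,.1278+dz]))+t; p=K@p; print(dz,p[:2]/p[2])
E
```

```text
90 [(238, -1.041, -0.446, -1.028), (252, -1.054, -0.513, -1.025), (266, -1.074, -0.586, -1.029), (280, -1.092, -0.66, -1.03), (294, -1.104, -0.732, -1.025), (308, -1.125, -0.812, -1.028), (322, -1.141, -0.89, -1.026), (336, -1.167, -0.979, -1.033), (350, -1.181, -1.06, -1.027), (364, -0.06, 0.012, 0.111), (378, -0.054, 0.015, 0.117), (392, -0.053, 0.013, 0.12)]
150 [(238, -0.779, -0.451, -1.038), (252, -0.791, -0.521, -1.038), (266, -0.806, -0.594, -1.042), (280, nan, nan, nan), (294, -0.833, -0.745, -1.044), (308, -0.849, -0.828, -1.048), (322, -0.863, -0.909, -1.048), (336, -0.049, 0.013, 0.102), (350, -0.046, 0.013, 0.107), (364, -0.044, 0.012, 0.111), (378, -0.042, 0.012, 0.115), (392, -0.043, 0.008, 0.116)]
210 [(238, -0.126, -0.058, -0.129), (252, -0.128, -0.075, -0.129), (266, -0.13, -0.092, -0.129), (280, -0.132, -0.11, -0.129), (294, -0.134, -0.129, -0.129), (308, -0.037, 0.013, 0.09), (322, -0.035, 0.012, 0.096), (336, -0.035, 0.009, 0.098), (350, -0.035, 0.004, 0.098), (364, -0.035, 0.0, 0.099), (378, -0.036, -0.006, 0.099), (392, -0.026, 0.012, 0.119)]
250 [(238, -0.082, 
[... 1849 characters left out ...]
6, 0.014, 0.075), (294, 0.006, 0.013, 0.082), (308, 0.005, 0.018, 0.097), (322, 0.004, 0.017, 0.102), (336, 0.004, 0.014, 0.104), (350, 0.004, 0.011, 0.106), (364, 0.004, 0.012, 0.111), (378, 0.004, 0.011, 0.115), (392, 0.003, 0.012, 0.119)]
380 [(238, 0.063, -0.057, -0.128), (252, 0.064, -0.075, -0.128), (266, 0.065, -0.092, -0.128), (280, 0.066, -0.111, -0.128), (294, 0.02, 0.012, 0.081), (308, 0.02, 0.007, 0.082), (322, 0.015, 0.017, 0.102), (336, 0.014, 0.018, 0.109), (350, 0.013, 0.018, 0.113), (364, 0.013, 0.017, 0.116), (378, 0.012, 0.019, 0.122), (392, 0.011, 0.021, 0.126)]
0 [322.556 235.674]
0.01 [322.57  242.245]
0.02 [322.585 249.581]
0.03 [322.602 257.827]
0.04 [322.621 267.161]
```

The wrist cloud shows the shut fingertips about 32 mm above the reported TCP. The front face ends at z≈0.160 with the TCP at 0.128, and there is no contact. That also explains the first failed grasp. Contact with the crest should then come at TCP z≈0.103, so I go on down towards that carefully.

Call:
{"op": "play_rows", "data": {
  "motion": [
    [1,[0.0002,-0.001,-0.006],0],
    [1,[0.0002,-0.001,-0.012],0],
    [1,[0.0002,-0.001,-0.017],0],
    [1,[0.0002,-0.001,-0.02],0],
    [1,[0.0002,-0.001,-0.021],0]
  ]
}}

```text
time: 14.45
tool_pos: [0.4499, 0.0343, 0.107]
tool_rot: [0.704, -0.068, 0.704, 0.068]
contact_force: [-0.9, -0.2, 2.5]
gripper_width: 0.0
```

Call:
{"op": "play_rows", "data": {
  "motion": [
    [1,[0,0,-0.001],0],
    [1,[0,0,-0.002],0]
  ]
}}

```text
time: 14.65
tool_pos: [0.4508, 0.0343, 0.1063]
tool_rot: [0.705, -0.068, 0.703, 0.068]
contact_force: [0.7, 0.6, 5.9]
gripper_width: 0.004
```

Call:
{"op": "play_rows", "data": {
  "motion": [
    [1,[0,0,-0.001],0],
    [1,[0,0,-0.002],0]
  ]
}}

```text
time: 14.85
tool_pos: [0.4516, 0.0341, 0.1053]
tool_rot: [0.705, -0.068, 0.702, 0.067]
contact_force: [1.4, -0.4, 9.5]
gripper_width: -0.002
```

Call:
{"op": "play_rows", "data": {
  "motion": [
    [1,[0,0,-0.001],0],
    [1,[0,0,-0.002],0]
  ]
}}

```text
time: 15.05
tool_pos: [0.4519, 0.034, 0.1039]
tool_rot: [0.706, -0.068, 0.702, 0.067]
contact_force: [0.6, -0.2, 9.5]
gripper_width: -0.002
```

Call:
{"op": "play_rows", "data": {
  "motion": [
    [1,[-0.001,0,-0.0015],0],
    [1,[-0.001,0,-0.003],0],
    [1,[-0.001,0,-0.0045],0]
  ]
}}

```text
time: 15.35
tool_pos: [0.4505, 0.0345, 0.0985]
tool_rot: [0.705, -0.068, 0.702, 0.068]
contact_force: [-0.4, 2.4, 10.3]
gripper_width: 0.0
```

Call:
{"op": "play_rows", "data": {
  "motion": [
    [1,[0,0,-0.0015],0],
    [1,[0,0,-0.003],0],
    [1,[0,0,-0.0045],0]
  ]
}}

```text
time: 15.65
tool_pos: [0.4503, 0.0352, 0.0946]
tool_rot: [0.705, -0.067, 0.703, 0.068]
contact_force: [-2.4, 5.0, 12.6]
gripper_width: -0.003
```

Call:
{"op": "play_rows", "data": {
  "motion": [
    [1,[0,0,-0.0015],0],
    [1,[0,0,-0.003],0],
    [1,[0,0,-0.0045],0]
  ]
}}

```text
time: 15.95
tool_pos: [0.4498, 0.0357, 0.0897]
tool_rot: [0.705, -0.067, 0.703, 0.069]
contact_force: [-2.4, 5.2, 10.4]
gripper_width: -0.0
```

Call:
{"op": "play_rows", "data": {
  "motion": [
    [1,[0,0,-0.0015],0],
    [1,[0,0,-0.003],0]
  ]
}}

```text
time: 16.15
tool_pos: [0.449, 0.0361, 0.0858]
tool_rot: [0.704, -0.066, 0.704, 0.069]
contact_force: [-3.6, 6.1, 7.7]
gripper_width: -0.002
```

Call:
{"op": "play_rows", "data": {
  "motion": [
    [1,[0,0,-0.0015],0],
    [1,[0,0,-0.003],0]
  ]
}}

```text
time: 16.35
tool_pos: [0.4487, 0.035, 0.0816]
tool_rot: [0.704, -0.067, 0.704, 0.068]
contact_force: [-0.9, 4.3, 4.1]
gripper_width: -0.001
```

```bash
python3 pp.py; python3 lk.py pics/w13.png .07 .16
```

```text
16.35 [0.44868257 0.03502446 0.0815715 ] lx -0.0013 ly 0.0600 [-0.93  4.29  4.09] [-0.003  0.022  0.015  0.002 -0.035 -0.   ]
{'time': np.float64(16.35), 'tool_pos': array([0.4487, 0.035 , 0.0816]), 'contact_force': array([-0.9342,  4.2862,  4.0911]), 'ft_torque': array([0.5008, 0.1157, 0.0103]), 'gripper_width': np.float64(-0.0008)}
base lx [array([-0.0501,  0.0494])] lymax [np.float64(0.1149)]
0.01 n161 lx -0.0048 0.0015 z97 0.1182 crestx -0.0005
0.02 n76 lx -0.0041 0.0009 z97 0.1169 crestx -0.0007
0.03 n21 lx -0.0238 0.0240 z97 0.1001 crestx 0.0224
0.04 n353 lx -0.0240 0.0240 z97 0.1240 crestx 0.0148
0.05 n460 lx -0.0154 0.0152 z97 0.1594 crestx -0.0016
0.06 n1867 lx -0.0230 0.0196 z97 0.1586 crestx -0.0016
0.07 n2917 lx -0.0239 0.0240 z97 0.1593 crestx 0.0004
```

View pics/w13.png

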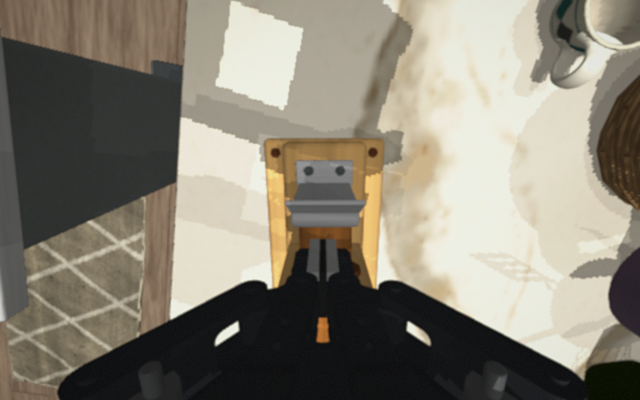

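The +y end is now under the clip bead (bead at rows 200–222, pin end hidden beneath it), and the push force has fallen from 12.6 N to 4 N. Lift off and look.

Call:
{"op": "play_rows", "data": {
  "motion": [
    [1,[0,0,0.01],0],
    [1,[0,0,0.035],0],
    [1,[0.001,-0.005,0.07],0],
    [1,[0.006,-0.03,0.1],0],
    [1,[0.012,-0.06,0.12],0]
  ]
}}

```text
time: 16.9
tool_pos: [0.4615, -0.0264, 0.2046]
tool_rot: [0.705, -0.069, 0.703, 0.068]
contact_force: [1.3, -0.1, 0.8]
gripper_width: -0.002
```

Call:
{"op": "play_rows", "data": {
  "motion": [
    [1,[0.0,0.0,0.0],0],
    [1,[0,0,0],0],
    [1,[0,0,0],0]
  ]
}}

```text
time: 17.2
tool_pos: [0.4598, -0.0252, 0.2002]
tool_rot: [0.703, -0.068, 0.705, 0.068]
contact_force: [0.0, 0.3, -1.0]
gripper_width: 0.003
```

```bash
python3 pp.py; python3 lk.py pics/w14.png .07 .16
```

```text
17.2 [ 0.45984885 -0.02521986  0.20022467] lx -0.0020 ly -0.0012 [ 0.01  0.34 -1.03] [ 0.01   0.002  0.011  0.001 -0.002 -0.001]
{'time': np.float64(17.2), 'tool_pos': array([ 0.4598, -0.0252,  0.2002]), 'contact_force': array([ 0.015 ,  0.3419, -1.0308]), 'ft_torque': array([-0.0099,  0.0333,  0.0305]), 'gripper_width': np.float64(0.0029)}
base lx [array([-0.0497,  0.0497])] lymax [np.float64(0.1142)]
-0.05 n49 lx -0.0190 0.0205 z97 0.1315 crestx 0.0137
-0.04 n456 lx -0.0240 0.0237 z97 0.1351 crestx 0.0005
-0.03 n696 lx -0.0240 0.0240 z97 0.1320 crestx 0.0007
-0.02 n368 lx -0.0142 0.0159 z97 0.1246 crestx 0.0015
-0.01 n368 lx -0.0141 0.0159 z97 0.1225 crestx 0.0010
-0.00 n380 lx -0.0151 0.0158 z97 0.1204 crestx 0.0005
0.01 n385 lx -0.0150 0.0158 z97 0.1183 crestx 0.0004
0.02 n398 lx -0.0238 0.0237 z97 0.1265 crestx 0.0003
0.03 n695 lx -0.0239 0.0240 z97 0.1356 crestx 0.0010
0.04 n559 lx -0.0239 0.0239 z97 0.1267 crestx 0.0012
0.05 n378 lx -0.0157 0.0148 z97 0.1098 crestx -0.0002
0.06 n393 lx -0.0157 0.0147 z97 0.1077 crestx 0.0001
0.07 n418 lx -0.0182 0.0172 z97 0.1101 crestx -0.0007
```

View pics/w14.png

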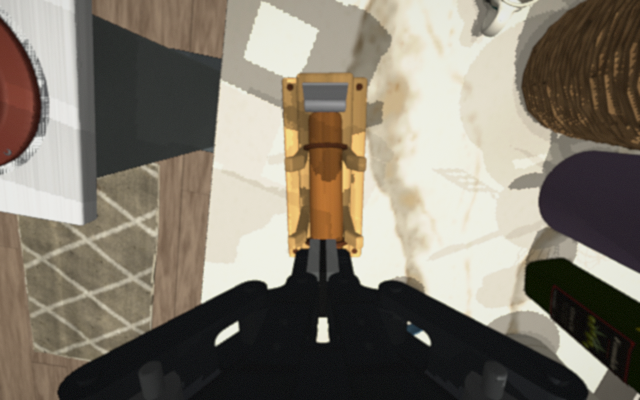

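The +y end is down under its clip: crest 0.108 there, rising to about 0.135 at the −y end, so the pin is tilted about 12° with −y still on top. Now the −y end.

Call:
{"op": "play_rows", "data": {
  "motion": [
    [1,[0.004,-0.02,0],0],
    [1,[0.009,-0.04,0],0],
    [1,[0.0129,-0.0573,-0.01],0],
    [1,[0.0129,-0.0573,-0.035],0],
    [1,[0.0129,-0.0573,-0.06],0]
  ]
}}

```text
time: 17.75
tool_pos: [0.4734, -0.0827, 0.1402]
tool_rot: [0.704, -0.068, 0.704, 0.068]
contact_force: [-0.6, 1.2, -0.6]
gripper_width: 0.0
```

Call:
{"op": "play_rows", "data": {
  "motion": [
    [1,[0.0,0.0,-0.01],0],
    [1,[0,0,-0.015],0],
    [1,[0,0,-0.015],0],
    [1,[0,0,-0.015],0]
  ]
}}

```text
time: 18.15
tool_pos: [0.4744, -0.083, 0.1277]
tool_rot: [0.704, -0.068, 0.703, 0.068]
contact_force: [0.2, 0.0, 0.3]
gripper_width: -0.0
```

```bash
python3 pp.py; python3 lk.py pics/w15.png .07 .16
```

```text
18.15 [ 0.47439124 -0.08295325  0.12773693] lx 0.0010 ly -0.0607 [0.23 0.03 0.35] [-0.002 -0.007 -0.009 -0.001 -0.001 -0.001]
{'time': np.float64(18.15), 'tool_pos': array([ 0.4744, -0.083 ,  0.1277]), 'contact_force': array([0.2255, 0.0325, 0.3458]), 'ft_torque': array([ 0.0314,  0.0263, -0.0668]), 'gripper_width': np.float64(-0.0005)}
base lx [array([-0.0499,  0.0501])] lymax [np.float64(0.1066)]
-0.08 n36 lx -0.0174 0.0179 z97 0.1225 crestx -0.0102
-0.07 n287 lx -0.0139 0.0163 z97 0.1330 crestx 0.0036
-0.06 n762 lx -0.0144 0.0163 z97 0.1336 crestx 0.0015
-0.05 n728 lx -0.0187 0.0214 z97 0.1342 crestx 0.0014
-0.04 n1431 lx -0.0240 0.0240 z97 0.1357 crestx 0.0012
-0.03 n1259 lx -0.0240 0.0240 z97 0.1330 crestx 0.0003
-0.02 n826 lx -0.0148 0.0162 z97 0.1249 crestx 0.0010
-0.01 n832 lx -0.0146 0.0164 z97 0.1229 crestx 0.0012
-0.00 n816 lx -0.0145 0.0167 z97 0.1208 crestx 0.0008
0.01 n862 lx -0.0152 0.0154 z97 0.1186 crestx 0.0009
0.02 n1167 lx -0.0240 0.0240 z97 0.1326 crestx 0.0001
0.03 n1667 lx -0.0240 0.0240 z97 0.1358 crestx 0.0012
0.04 n1181 lx -0.0227 0.0238 z97 0.1161 crestx 0.0002
0.05 n836 lx -0.0153 0.0154 z97 0.1101 crestx 0.0001
0.06 n907 lx -0.0152 0.0153 z97 0.1079 crestx 0.0001
0.07 n536 lx -0.0175 0.0173 z97 0.1067 crestx -0.0004
```

View pics/w15.png

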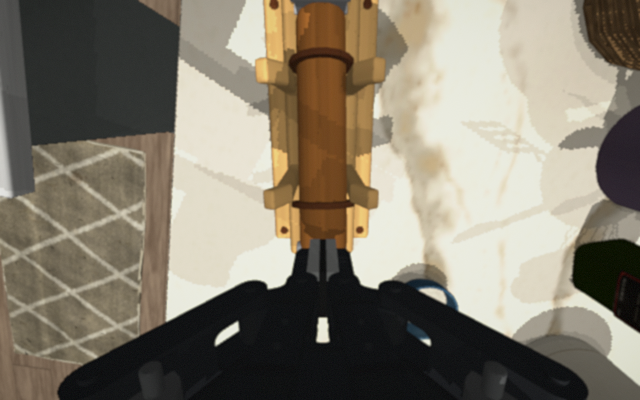

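Call:
{"op": "play_rows", "data": {
  "motion": [
    [1,[-0.001,0.0005,-0.006],0],
    [1,[-0.001,0.0005,-0.011],0],
    [1,[-0.001,0.0005,-0.015],0],
    [1,[-0.001,0.0005,-0.018],0],
    [1,[-0.001,0.0005,-0.02],0]
  ]
}}

```text
time: 18.7
tool_pos: [0.4726, -0.0825, 0.1065]
tool_rot: [0.704, -0.068, 0.704, 0.068]
contact_force: [-1.7, 0.1, 5.4]
gripper_width: -0.003
```

Call:
{"op": "play_rows", "data": {
  "motion": [
    [1,[0,0,-0.0015],0],
    [1,[0,0,-0.003],0],
    [1,[0,0,-0.0045],0]
  ]
}}

```text
time: 19.0
tool_pos: [0.4732, -0.083, 0.1043]
tool_rot: [0.704, -0.068, 0.704, 0.067]
contact_force: [-5.4, 0.4, 13.3]
gripper_width: -0.001
```

Call:
{"op": "play_rows", "data": {
  "motion": [
    [1,[0,0,-0.0015],0],
    [1,[0,0,-0.003],0],
    [1,[0,0,-0.0045],0]
  ]
}}

```text
time: 19.3
tool_pos: [0.4736, -0.0835, 0.101]
tool_rot: [0.704, -0.069, 0.703, 0.067]
contact_force: [-7.3, -0.1, 16.0]
gripper_width: 0.001
```

Call:
{"op": "play_rows", "data": {
  "motion": [
    [1,[0,0,-0.0015],0],
    [1,[0,0,-0.003],0],
    [1,[0,0,-0.0045],0]
  ]
}}

```text
time: 19.6
tool_pos: [0.4734, -0.0835, 0.0957]
tool_rot: [0.704, -0.069, 0.704, 0.067]
contact_force: [-6.2, -1.2, 13.9]
gripper_width: 0.001
```

Call:
{"op": "play_rows", "data": {
  "motion": [
    [1,[0,0,-0.0015],0],
    [1,[0,0,-0.003],0],
    [1,[0,0,-0.0045],0]
  ]
}}

```text
time: 19.9
tool_pos: [0.4726, -0.0839, 0.0904]
tool_rot: [0.703, -0.069, 0.704, 0.067]
contact_force: [-6.8, -4.1, 9.1]
gripper_width: 0.0
```

Call:
{"op": "play_rows", "data": {
  "motion": [
    [1,[0,0,-0.0015],0],
    [1,[0,0,-0.003],0]
  ]
}}

```text
time: 20.1
tool_pos: [0.4728, -0.0842, 0.0875]
tool_rot: [0.704, -0.069, 0.704, 0.067]
contact_force: [-5.5, -3.6, 10.9]
gripper_width: -0.005
```

Call:
{"op": "play_rows", "data": {
  "motion": [
    [1,[0,0,-0.0015],0],
    [1,[0,0,-0.003],0]
  ]
}}

```text
time: 20.3
tool_pos: [0.4735, -0.0839, 0.0842]
tool_rot: [0.704, -0.069, 0.703, 0.067]
contact_force: [-1.7, -2.9, 5.9]
gripper_width: 0.003
```

Call:
{"op": "play_rows", "data": {
  "motion": [
    [1,[0,0,-0.0015],0],
    [1,[0,0,-0.003],0]
  ]
}}

```text
time: 20.5
tool_pos: [0.4732, -0.0827, 0.0799]
tool_rot: [0.704, -0.068, 0.703, 0.068]
contact_force: [1.1, -0.5, 2.1]
gripper_width: -0.001
```

```bash
python3 pp.py; python3 lk.py pics/w16.png .07 .16
```

```text
20.5 [ 0.4732095  -0.08266259  0.07988075] lx -0.0001 ly -0.0602 [ 1.12 -0.52  2.12] [ 0.003  0.025  0.021  0.005 -0.029 -0.001]
{'time': np.float64(20.5), 'tool_pos': array([ 0.4732, -0.0827,  0.0799]), 'contact_force': array([ 1.1227, -0.5152,  2.1177]), 'ft_torque': array([-0.1018, -0.0761,  0.0512]), 'gripper_width': np.float64(-0.0006)}
base lx [] lymax [np.float64(0.0922)]
-0.07 n496 lx -0.0142 0.0176 z97 0.1590 crestx -0.0011
-0.06 n1811 lx -0.0222 0.0209 z97 0.1584 crestx -0.0006
-0.05 n3732 lx -0.0239 0.0239 z97 0.1593 crestx 0.0009
-0.04 n1941 lx -0.0240 0.0240 z97 0.1354 crestx 0.0048
-0.03 n2167 lx -0.0240 0.0240 z97 0.1328 crestx 0.0029
-0.02 n1101 lx -0.0158 0.0156 z97 0.1066 crestx 0.0003
-0.01 n1177 lx -0.0161 0.0154 z97 0.1066 crestx -0.0000
-0.00 n1233 lx -0.0164 0.0153 z97 0.1066 crestx -0.0005
0.01 n1326 lx -0.0169 0.0150 z97 0.1064 crestx -0.0009
0.02 n2010 lx -0.0240 0.0240 z97 0.1309 crestx 0.0020
0.03 n3409 lx -0.0240 0.0240 z97 0.1357 crestx 0.0065
0.04 n1938 lx -0.0235 0.0240 z97 0.1111 crestx -0.0011
0.05 n1665 lx -0.0183 0.0135 z97 0.1062 crestx -0.0024
0.06 n349 lx -0.0186 0.0133 z97 0.1055 crestx -0.0024
```

View pics/w16.png

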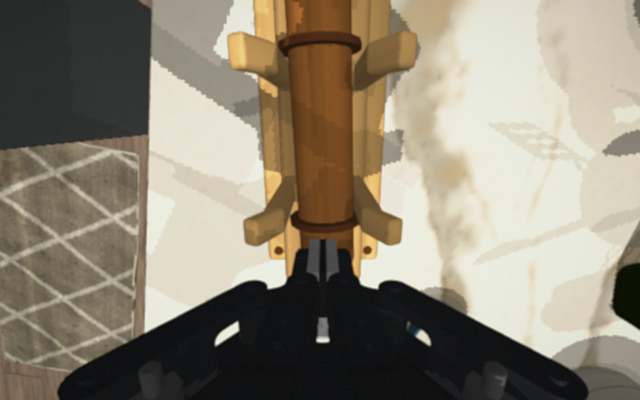

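The pin now reads level at crest 0.1055–0.1066, which is the home height (88 mm + h). The push force is only 2 N. Retreat and check both ends.

Call:
{"op": "play_rows", "data": {
  "motion": [
    [1,[0,0,0.01],0],
    [1,[0,0,0.03],0],
    [1,[0,0,0.07],0],
    [1,[-0.005,0.025,0.105],0],
    [1,[-0.012,0.06,0.14],0]
  ]
}}

```text
time: 21.05
tool_pos: [0.4604, -0.0224, 0.2213]
tool_rot: [0.704, -0.067, 0.704, 0.067]
contact_force: [1.0, 0.0, -0.3]
gripper_width: -0.001
```

Call:
{"op": "play_rows", "data": {
  "motion": [
    [1,[0,0,0.0],0],
    [1,[0,0,0],0],
    [1,[0,0,0],0]
  ]
}}

```text
time: 21.35
tool_pos: [0.46, -0.0225, 0.2183]
tool_rot: [0.703, -0.067, 0.705, 0.068]
contact_force: [-0.7, -0.5, -0.0]
gripper_width: 0.001
```

```bash
python3 pp.py; python3 lk.py pics/w17.png .07 .16
```

```text
21.35 [ 0.45995769 -0.02246829  0.21829789] lx -0.0014 ly 0.0014 [-0.69 -0.5  -0.03] [-0.011  0.015  0.01   0.001 -0.001  0.001]
{'time': np.float64(21.35), 'tool_pos': array([ 0.46  , -0.0225,  0.2183]), 'contact_force': array([-0.689 , -0.5014, -0.0264]), 'ft_torque': array([-0.0395,  0.0097,  0.0162]), 'gripper_width': np.float64(0.0006)}
base lx [array([-0.0503,  0.0493])] lymax [np.float64(0.114)]
-0.06 n59 lx -0.0139 0.0171 z97 0.1031 crestx 0.0058
-0.05 n292 lx -0.0182 0.0179 z97 0.1108 crestx 0.0009
-0.04 n432 lx -0.0239 0.0238 z97 0.1352 crestx 0.0057
-0.03 n556 lx -0.0240 0.0240 z97 0.1315 crestx 0.0020
-0.02 n271 lx -0.0154 0.0155 z97 0.1063 crestx 0.0005
-0.01 n280 lx -0.0153 0.0154 z97 0.1061 crestx 0.0005
-0.00 n291 lx -0.0162 0.0154 z97 0.1066 crestx -0.0002
0.01 n298 lx -0.0160 0.0153 z97 0.1065 crestx -0.0002
0.02 n326 lx -0.0235 0.0239 z97 0.1293 crestx -0.0004
0.03 n603 lx -0.0239 0.0240 z97 0.1352 crestx 0.0037
0.04 n456 lx -0.0240 0.0240 z97 0.1239 crestx 0.0002
0.05 n344 lx -0.0174 0.0138 z97 0.1064 crestx -0.0013
0.06 n356 lx -0.0182 0.0137 z97 0.1063 crestx -0.0025
0.07 n370 lx -0.0181 0.0173 z97 0.1099 crestx 0.0007
```

View pics/w17.png

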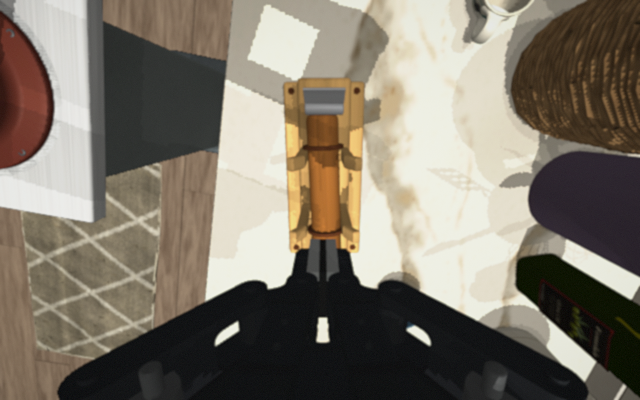

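Call:
{"op": "play_rows", "data": {
  "motion": [
    [1,[-0.005,-0.02,0.02],0],
    [1,[-0.015,-0.06,0.04],0],
    [1,[-0.025,-0.1,0.05],0],
    [1,[-0.035,-0.14,0.05],0],
    [1,[-0.045,-0.18,0.05],0]
  ]
}}

```text
time: 21.9
tool_pos: [0.4146, -0.2044, 0.2685]
tool_rot: [0.703, -0.067, 0.704, 0.068]
contact_force: [0.8, -0.2, -0.3]
gripper_width: 0.002
```

Call:
{"op": "play_rows", "data": {
  "motion": [
    [1,[-0.01,-0.04,0],0],
    [1,[-0.02,-0.08,0],0],
    [1,[-0.03,-0.12,0],0],
    [1,[-0.04,-0.15,0],0],
    [1,[-0.04,-0.15,0],0]
  ]
}}

```text
time: 22.4
tool_pos: [0.3733, -0.3554, 0.2671]
tool_rot: [0.703, -0.065, 0.705, 0.067]
contact_force: [0.5, 0.5, 0.2]
gripper_width: 0.0
```

```bash
python3 - <<'E'
from h import *
np.set_printoptions(precision=4,suppress=True)
print(state()["time"],state()["tool_pos"],state()["contact_force"])
im,d=cams.grab_frame("top"); save("pics/t18.png",im); W=cloud("top",d)
save("pics/t18z.png",cv2.resize(im[190:260,230:410],None,fx=4.4,fy=4.4,interpolation=cv2.INTER_CUBIC))
C=np.array([.461,-.0243]); yaw=np.radians(11.2); ex=np.array([np.cos(yaw),np.sin(yaw)]);ey=np.array([-np.sin(yaw),np.cos(yaw)])
lx=(W[...,:2]-C)@ex; ly=(W[...,:2]-C)@ey; Z=W[...,2]
for lo in np.arange(-.1,.1,.008):
    k=(abs(lx)<.006)&(ly>=lo)&(ly<lo+.008); print("%.3f n%d med %.4f max %.4f"%(lo,k.sum(),np.median(Z[k]),Z[k].max()))
z0=np.load("/tmp/top0.npz"); W0=cloud("top",z0["d"])
for t in ("tin","bowl","cup","scissors"):
    r=nets.landmark_of("top",t); print(t,[(np.round(x["at"],4),round(x["score"],2)) for x in r[:1]])
# image change outside arm/stand/pin
df=np.abs(im.astype(int)-z0["im"]).max(-1)>40; print("changed px",[(n,int(df[a:b,c:e].sum())) for n,a,b,c,e in(("tin",200,240,170,208),("cup",160,190,212,248),("bowl",162,192,348,380),("scis",210,275,446,515))])
E
```

```text
22.4 [ 0.3733 -0.3554  0.2671] [0.5154 0.5408 0.1671]
-0.100 n10 med 0.1250 max 0.1319
-0.092 n12 med 0.1174 max 0.1232
-0.084 n12 med 0.1102 max 0.1167
-0.076 n11 med 0.1055 max 0.1095
-0.068 n13 med 0.1056 max 0.1112
-0.060 n10 med 0.1066 max 0.1110
-0.052 n12 med 0.1067 max 0.1146
-0.044 n12 med 0.1067 max 0.1115
-0.036 n12 med 0.1079 max 0.1135
-0.028 n12 med 0.1039 max 0.1118
-0.020 n12 med 0.1057 max 0.1120
-0.012 n12 med 0.1054 max 0.1153
-0.004 n12 med 0.1057 max 0.1107
0.004 n13 med 0.1071 max 0.1113
0.012 n13 med 0.1042 max 0.1121
0.020 n12 med 0.1076 max 0.1121
0.028 n12 med 0.1043 max 0.1100
0.036 n13 med 0.1078 max 0.1111
0.044 n13 med 0.1060 max 0.1106
0.052 n11 med 0.1063 max 0.1100
0.060 n12 med 0.1050 max 0.1098
0.068 n13 med 0.1070 max 0.1113
0.076 n13 med 0.1094 max 0.1165
0.084 n16 med 0.1172 max 0.1278
0.092 n7 med 0.1259 max 0.1323
tin [(array([0.4734, 0.3262, 0.0018]), 0.64)]
bowl [(array([ 0.6098, -0.1911,  0.0013]), 0.77)]
cup [(array([ 0.6069,  0.1989, -0.0013]), 0.82)]
scissors [(array([ 0.429 , -0.5285,  0.0033]), 0.56)]
changed px [('tin', 0), ('cup', 0), ('bowl', 0), ('scis', 2058)]
```

View pics/t18z.png

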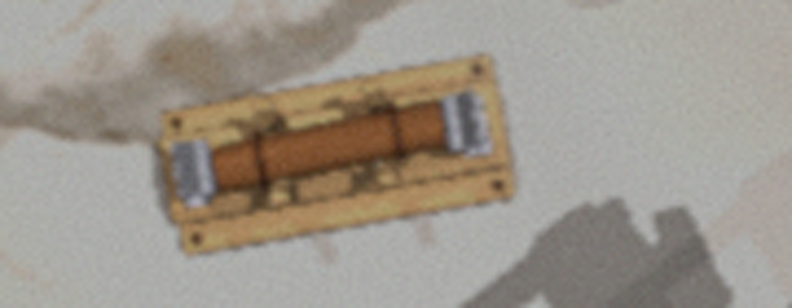

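View pics/t18.png

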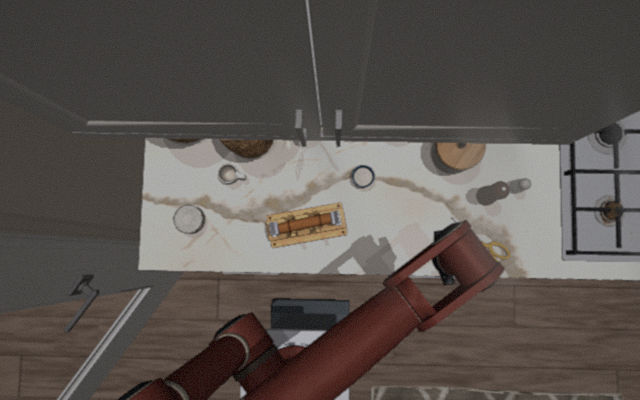

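The pin lies home in the stand at (306,226), with both clips over its ends. The bystanders are where they were; the scissors are only partly hidden by the arm. The robot touches nothing, so I hand it in.

```bash
python3 -c "
from plant import workorder,state
print(workorder.job_done()); print(state()['time'])"
```

```text
the job is handed in; nothing more can be done
None
the job is handed in; nothing more can be done
```

The rolling pin is put away in its stand: level at the bottom of both slots, with each end held under its clip. I handed the job in about 22 s into the 72 s allowed.

**Laying it in:** I set the pin level on the two clips and let go. The wrist camera showed its crest at about 135 mm along its whole length, which puts h at about 18 mm.

**Pressing:** I pressed the +y end first. The push peaked at about 13 N and fell to 4 N as the end snapped past its clip. The −y end peaked at about 16 N vertically and fell to 2 N at the bottom, and I stopped there.

**Last checks:** The crest is level at about 106 mm from end to end, which matches the home height of 88 mm + h. The top view shows both clips over the pin's ends and the robot clear of everything. The tin, cup and bowl show no change in the picture.

**What went wrong or disagreed:**
- **First grasp:** it closed too high, slipped off and rolled the pin about 3 mm. The real fingertips sit about 30 mm above the reported TCP, and I allowed for that when pressing. The second grasp was a gentler grip and held.
- **Tilt:** with one end down the pin measured about 12°, not the stated 9 to 10°.
- **Scissors:** the arm partly hid them in the final picture, so I could not compare them pixel by pixel. The gripper never went near them.

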